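# Fit a fresh D cell under its spring and shut the battery cover

### The job

The data logger is lying face down with its battery bay open: load the fresh cell (the green one without red tape). Hook its flat end under the hood against the spring plate, push it back just far enough, without squeezing the spring solid, that the button end tips down in front of the low end wall, and seat the cell level and fully home without forcing it. Then slide the cover fully shut over it, and leave the old red-taped cell and the other things where they are.

Things in the scene. Friction and masses are not known exactly. Their poses are not given: they have to be found in the camera images.
- logger: Data logger lying face down, fixed: light grey case 204 x 96 mm, its deck at z=24 mm, on it the dark battery bay, open at the sides for fingers, and a grey sliding cover. Origin: centre of its underside, on the counter; x runs along the case from the bay's spring end to the other end, z up. The bay is on the middle line (y=0): floor at z=30, over it hood, spring plate and low end wall.
- bay (a point): Where the cell's centre lies when seated: logger x=-45.25, y=0, z=46.5 mm; axes as the logger's. Two curbs 4.6 mm high on the bay floor (y=+-12.5 to 16.5) centre the cell. Free plate to end contact is 57.5 mm, 4 less than the cell, and the hood overhangs the seated cell by 6 mm: so flat end in first, button end raised about 20 degrees, flat end's lower edge just clear of the floor.
- spring_plate (a joint): How far the sprung contact plate (28 wide, from 2 to 34.5 mm over the bay floor, free face at logger x=-72 mm) is pushed back, m: 0 free, 0.004 with the cell seated, 0.010 as far as it may go, 0.011 solid. 1.3 N to start, 1.3 N per mm more. To tip the button end down past the end wall it must give about 8 mm (12 N); at 14 N it is nearly solid.
- cover (a joint): How far the cover has slid towards the spring end, m: 0 farthest open, 0.0935 fully shut; takes about 2 N. The dark hood at the spring end covers logger x=-98 to -70 mm, cheeks' inner faces at y=+-19, roof underside 36.8 over the bay floor, top at z=70 mm, lip rounded. The end wall's contact face, on which the seated cell's button bears, is at x=-14.5; its top z=47 mm, 17 over the bay floor; 38 mm wide.
- new_cell_center (a point): Centre of the fresh D cell: a dull green cylinder with a thin pale ring near its button end, 33 mm diameter, 61.5 mm long over all, 140 g, lying on the counter (axis 16.5 mm up). Its x axis runs along it from the flat end (-30.75 mm) to the tip of the button (+30.75 mm; button 10 mm wide, 2.5 mm high).
- new_cell_button (a point): Tip of the fresh cell's button, on its axis.
- old_cell_center (a point): Centre of the old, spent D cell: same size and green sleeve, but with a wide strip of red tape round it; stays where it lies.
- cover_fin (a point): Middle of the cover's dark thumb fin: an upright rib 10 mm thick (along logger x), 32 mm long (along y), 14 mm high, its top at z=84 mm, this point at z=77 mm. The cover is a shell 72 long, 56 wide, its top at z=70 mm, the fin at its middle; it slides along logger -x over the seated cell.
- beaker: Empty glass beaker, 72 mm wide, 92 high; stays where it is. Origin: middle of its underside.
- dropper: Brown dropper bottle with a black bulb, 37 mm wide, 101 high; stays where it is. Origin: middle of its underside.
- weight: Brass knob weight, 25 mm wide, 34 high; stays where it is. Origin: middle of its underside.
- tweezers: Steel tweezers, 122 mm long; stays where it is. Origin: middle of its underside.
- pen: Blue pen, 140 mm long; stays where it is. Origin: middle of its underside.
- matchbox: Red matchbox, 36 x 54 x 15 mm; stays where it is. Origin: middle of its underside.
- bottle_white: Square white bottle with a black cap, 56 mm wide, 123 high; stays where it is. Origin: middle of its underside.
- bottle_brown: Round brown bottle with a black cap, 50 mm wide, 92 high; stays where it is. Origin: middle of its underside.
- new_cell: The fresh cell itself. Origin: on its lower side, 16.5 mm below its centre as it lies; axes as new_cell_center.
There are look-alikes about, which are no part of the job. Leave any purple look-alike of the new_cell alone.

How it is judged:
By the outcome, as a careful person would: the job done as asked, in the order asked, and still so for the second after the job is handed in, with the robot touching nothing.
It also fails if it takes over 50 s, if anything falls off the work surface, if the arm or the gripper's body presses on something with over 40 N, if the wrist force passes 120 N, or if a joint passes its speed limit or range.

### The arm

A 6-joint arm with a two-finger parallel gripper is mounted at the origin on a cart in front of the work surface, level with it; the furniture and walls round the work are solid. World frame = base frame: x ahead of the robot, y to its left, z up, the work surface at z = 0. Lengths are in mm, angles in rad, forces in N, time in s.
With the tool pointing down it reaches from about 275 to 1000 mm from the base axis. Payload 8.4 kg.
Tool frame: the origin (TCP) lies on the mounting face of the last link; the fingertips stand 173 mm ahead of it and the grasp point (between the pads) lies 155 mm ahead of it; z points along the fingers, y is the direction in which the jaws open and shut (so a half turn about z gives the same grasp; the last joint's range is limited). The gripper opens to 85 mm and grips with 20 to 120 N. Pads are 22 mm wide; open, the fingers measure 114 mm over their backs; the gripper's body (76 mm by 85 mm) begins 54 mm behind the grasp point. The pads swing forward as they close: fully open they stand 13 mm farther back than shut.
Start: joints at [1.286, 0.353, 1.633, -0, 1.155, -0.002], TCP at [174.402, 600.178, 404.681] pointing down, gripper open.
Joint ranges: [-2.63, 2.63], [-0.92, 2.1], [0.06, 2.66], [-1.3, 4.44], [0, 2.69], [-3.02, 3.02]. Speed limits (rad/s): [2.22, 2.22, 2.79, 3.14, 3.14, 3.14].

### API

Orientations are given as [roll, pitch, yaw] about the fixed x, y, z axes, in that order (R = Rz(yaw) Ry(pitch) Rx(roll)).
In Python, from rig import readout, imaging, ticket gives the robot as it stands.
- The arm moves only by the tool step_arm, never from a script. Its argument "deltas" is a list of rows, each an object with "translation": the shift along the tool's x, y, z in cm, a list of three; "rot": the turn, a rotation vector about the tool's x, y, z in rad, a list of three. In form: [{"translation": [x, y, z], "rot": [rx, ry, rz]}, ...]. A call has 1 to 8 rows; each row is the pose to reach, as a shift and turn from the pose commanded when the call began, along the tool's axes at that moment; what a row does not reach only later rows make up. A row lasts 1/8 s, in which the tool goes at most 62.5 mm and 10.7 degrees, less where a joint would pass 70% of its speed; a pose out of reach is approached as far as the arm can. A call with a gripper value outside its range is refused whole. "grip" is the closure in counts, from 0 (fully open) to 255 (shut), set as the call begins (left out, the last holds). The fingers move at their own pace and stop on an object; "squeeze" is the grip in N (left out, the last holds). Time passes only in rows, so rows that repeat a pose let the fingers close. It gives the time, the measured TCP pose, the force and the opening at its end, in the units of the state.
- readout.sense(): the state, without advancing time (a new reading comes with each control period).
- imaging.grab_frame(name): name is "scene" or "top" or "wrist"; returns a dict with "image" (400x640x3 uint8, red, green, blue), "camera_matrix" (3x3 intrinsics, pixels), "k1" (the pictures are not rectified: a ray, as slopes to the right and down, at radius r is drawn at 1 + k1 r^2 times it, then the intrinsics apply), "world_to_cam" (4x4, takes a point from world to camera coordinates). Camera axes: x right, y up, looking along -z (the intrinsics and any distortion apply to the point x, -y, -z); pixel columns grow to the right and rows downward; lengths in mm; the calibration is good to about 2 mm. A picture is of the moment at which its call begins. There is no depth.
- ticket.sign_off(): hands the job in, once; it reports no verdict.
The state is a dict: "clock": time; "qpos": joint angles; "qvel": joint speeds; "joint_efforts": joint torques, N m; "eef_pos": TCP position; "tcp_rot": TCP orientation; "contact_force": force on the tool from outside, world axes, zero at the start; "wrist_torque": the same for the moment, N m; "opening": opening from 0.0 (shut) to 1.0 (fully open).
Only numpy, scipy, OpenCV 4.12 (cv2) and the standard library are available. Lean on these libraries where they do the work, as an engineer would, in place of code of your own. Each camera call takes 0.05 s, during which the arm holds its last target.

## Working session

There is one attempt and no reset: what is moved stays moved. The work goes in short steps, Python scripts to look and compute and a tool call to move; the robot and the scene stay as the last step left them, time stands still between calls to the robot, and variables do not carry over. Pictures are saved under pics/ and viewed, and the job is handed in when it is done.

Besides the shell and the picture viewer there is one more tool, called after "Emit:" as a command line: name --argument value ..., lists and objects as JSON in quotes. step_arm: Moves the arm, as the interface text tells. Its arguments: {"type":"object","properties":{"deltas":{"type":"array","items":{"type":"object","properties":{"translation":{"type":"array","items":{"type":"number"}},"rot":{"type":"array","items":{"type":"number"}}}}},"grip":{"type":"number"},"squeeze":{"type":"number"}},"required":["deltas"]}

```bash
ls; mkdir -p pics
python3 - <<'E'
from rig import readout, imaging
import cv2
print(readout.sense())
for n in ["scene","top","wrist"]:
    f=imaging.grab_frame(n)
    cv2.imwrite(f"pics/{n}0.png",f["image"][:,:,::-1])
    print(n,f["camera_matrix"].tolist(),f["k1"],f["world_to_cam"].tolist())
E
```

```text
pics
{'clock': 0.0, 'qpos': array([ 1.28557340e+00,  3.53655593e-01,  1.63414060e+00,  2.66387038e-05,
        1.15520441e+00, -2.42405286e-03]), 'qvel': array([-0.00152307, -0.00108219,  0.00056772,  0.00015273,  0.00058994,
        0.00080703]), 'joint_efforts': array([ 2.99555948e-03, -6.05249190e+01, -3.42074597e+01,  1.85572048e-04,
        9.13068478e-03, -6.69919544e-06]), 'eef_pos': array([174.34631058, 599.9425561 , 403.95409801]), 'tcp_rot': array([-3.14018477e+00, -2.77688479e-05,  2.85878299e+00]), 'contact_force': array([ 0.29440443, -0.20188441,  0.10038472]), 'wrist_torque': array([0.03202558, 0.01873833, 0.00434061]), 'opening': 0.9976654510214192}
scene [[445.4011457243974, 0.0, 315.3166699241529], [0.0, 445.4011457243974, 202.41179522602022], [0.0, 0.0, 1.0]] -0.026012242214332487 [[-0.612558764399924, -0.7901574851207072, 0.020564748103454985, 343.64592809551266], [0.5799666050787794, -0.43162986386448715, 0.6908939119819483, -326.7333759123692], [-0.5370386365525615, 0.435139988196953, 0.72266361020998, -1453.9114657478106], [0.0, 0.0, 0.0, 1.0]]
top [[434.32618564984443, 0.0, 316.3675077640369], [0.0, 434.32618564984443, 200.86055648318106], [0.0, 0.0, 1.0]] 0.00384065788160199 [[-0.05713749286886025, -0.9983660483414768, 0.0007351378677296414, 60.842351357503745], [0.9775647829622589, -0.05579745718989974, 0.20311016440122537, -542.986642462001], [-0.2027372733875358, 0.012323850460182535, 0.9791556161761124, -1322.3777158741955], [0.0, 0.0, 0.0, 1.0]]
wrist [[315.4359977376567, 0.0, 317.29155447494423], [0.0, 315.4359977376567, 204.6694959154848], [0.0, 0.0, 1.0]] 0.019599779406604807 [[0.2786926752940773, 0.9603800757762571, -0.0007090764566055423, -624.7386359650943], [-0.9252851858690768, 0.26831057258854274, -0.26806111513689784, 34.87303003938789], [-0.2572503013577609, 0.07536276726076135, 0.9634016482039784, -378.2850237329211], [0.0, 0.0, 0.0, 1.0]]
```

View pics/top0.png

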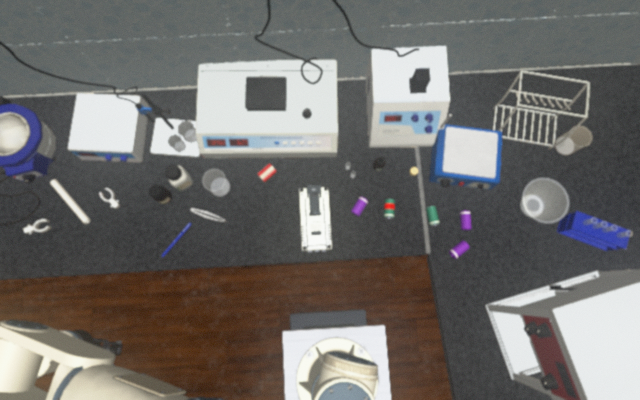

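View pics/scene0.png

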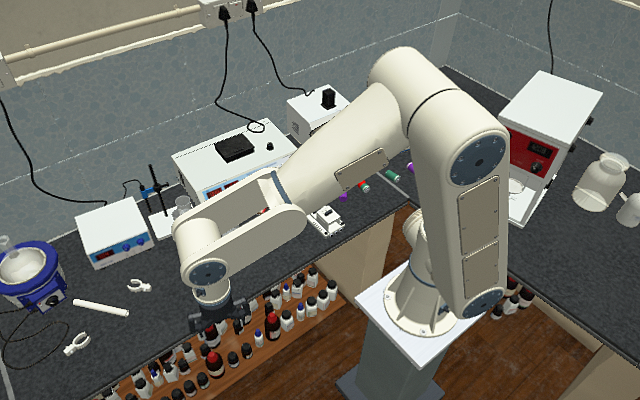

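View pics/wrist0.png

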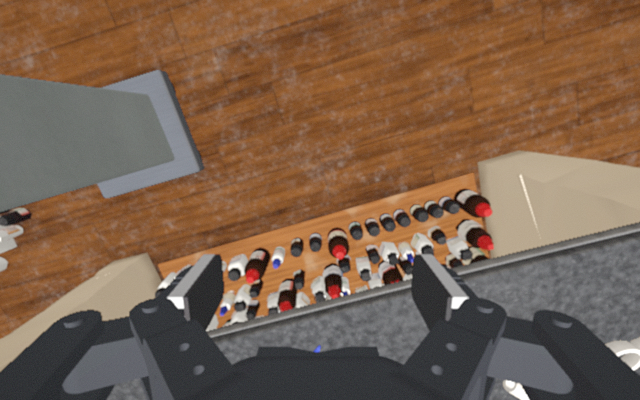

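```bash
cat > h.py <<'E'
import numpy as np, cv2
from rig import readout, imaging
from scipy.spatial.transform import Rotation as Rn
def grab(n,save=None):
    f=imaging.grab_frame(n)
    if save: cv2.imwrite(f"pics/{save}.png",f["image"][:,:,::-1])
    return f
def crop(f,x0,y0,x1,y1,s,name):
    im=f["image"][y0:y1,x0:x1,::-1]
    im=cv2.resize(im,None,fx=s,fy=s,interpolation=cv2.INTER_CUBIC)
    for x in range((x0+9)//10*10,x1,10):
        cv2.putText(im,str(x),(int((x-x0+.5)*s),8),0,.3,(0,255,255)); cv2.line(im,(int((x-x0+.5)*s),8),(int((x-x0+.5)*s),14),(0,255,255))
    for y in range((y0+9)//10*10,y1,10):
        cv2.putText(im,str(y),(0,int((y-y0+.5)*s)),0,.3,(0,255,255)); cv2.line(im,(20,int((y-y0+.5)*s)),(26,int((y-y0+.5)*s)),(0,255,255))
    cv2.imwrite(f"pics/{name}.png",im)
def proj(f,P):
    P=np.atleast_2d(P); T=f["world_to_cam"]; c=P@T[:3,:3].T+T[:3,3]
    u=c[:,0]/-c[:,2]; v=-c[:,1]/-c[:,2]
    k=1+f["k1"]*(u*u+v*v); K=f["camera_matrix"]
    return np.c_[K[0,0]*u*k+K[0,2],K[1,1]*v*k+K[1,2]]
def ray(f,px):
    K=f["camera_matrix"]; d=np.array([(px[0]-K[0,2])/K[0,0],(px[1]-K[1,2])/K[1,1]])
    s=d.copy()
    for _ in range(20): s=d/(1+f["k1"]*(s@s))
    T=np.array(f["world_to_cam"]); R=T[:3,:3]
    o=-R.T@T[:3,3]; return o,R.T@np.array([s[0],-s[1],-1])
def onz(f,px,z):
    o,d=ray(f,px); return o+d*(z-o[2])/d[2]
E
python3 - <<'E'
from h import *
f=grab("top")
crop(f,280,160,360,260,6,"t1"); crop(f,340,150,480,270,5,"t2")
E
```

```text
(no output)
```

View pics/t1.png

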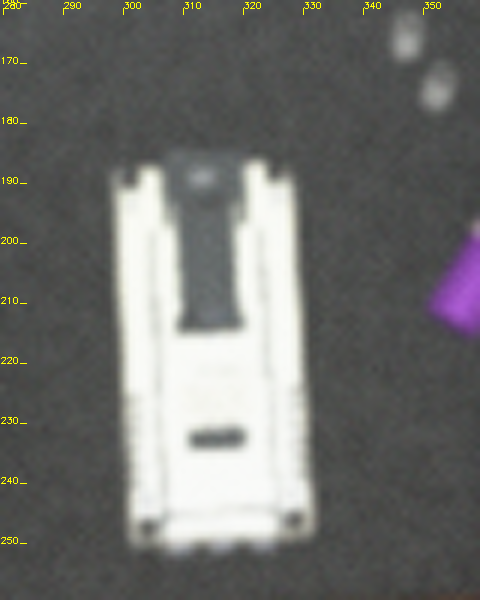

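View pics/t2.png

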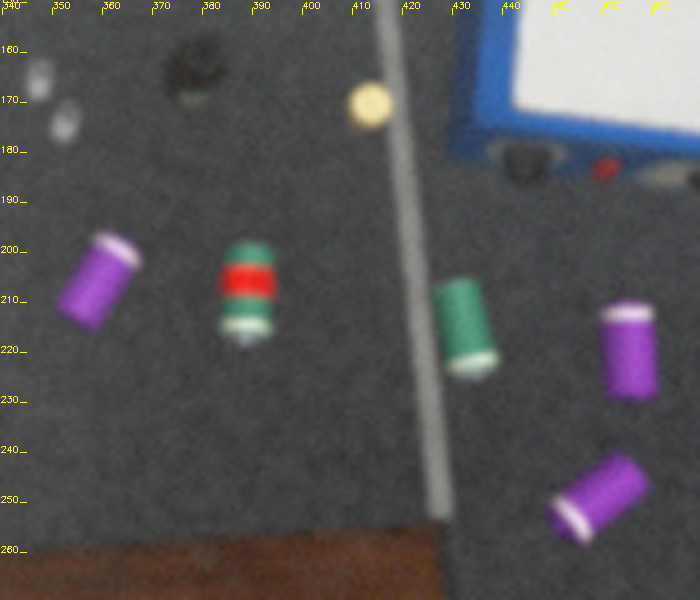

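Run:
```python
from h import *
f=grab("top")
for n,p,z in [("deckNL",(301.5,250),24),("deckNR",(331.5,249),24),("deckFL",(298.5,188),24),("deckFR",(328,189.5),24),("fin",(316,232.5),84),("hood",(313,185.5),70),
 ("cellflat",(431,206.5),26),("cellbut",(434,224.5),16.5),("cellR flat",(435.5,207),16),("cell c",(432.7,215.5),16.5),("old",(388,208),16.5),("stripT",(417,150),0),("stripB",(427,250),0)]:
    print(n,onz(f,p,z).round(1))
g=grab("scene"); 
crop(g,280,130,440,250,5,"s1")
```

```text
deckNL [395.9  85.6  24. ]
deckNR [393.6  -9.7  24. ]
deckFL [598.3  85.2  24. ]
deckFR [587.8 -10.7  24. ]
fin [441.1  36.9  84. ]
hood [592.8  37.7  70. ]
cellflat [ 512.  -339.6   26. ]
cellbut [ 454.2 -345.4   16.5]
cellR flat [ 511.3 -356.9   16. ]
cell c [ 483.8 -344.5   16.5]
old [ 516.7 -202.1   16.5]
stripT [ 713.3 -321.2    0. ]
stripB [ 375.  -318.2    0. ]
```

View pics/s1.png

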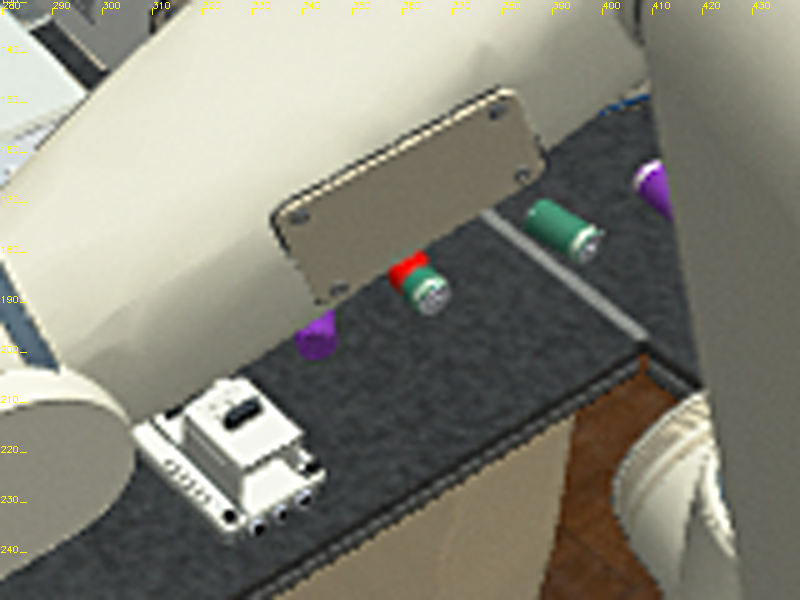

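```bash
cat >> h.py <<'E'
def pose():
    s=readout.sense(); return s["eef_pos"],Rn.from_euler("xyz",s["tcp_rot"])
def delta(p,rpy,ref=None):
    "world TCP target -> (cm in tool axes, rotvec)"
    q,R=pose() if ref is None else ref
    t=R.inv().apply(np.array(p)-q)/10; r=(R.inv()*Rn.from_euler("xyz",rpy)).as_rotvec()
    return t.round(3),r.round(4)
def tcp_for(g,rpy,d=155):
    "TCP for grasp point at g"
    return np.array(g)-Rn.from_euler("xyz",rpy).apply([0,0,d])
E
python3 - <<'E'
from h import *
f=grab("wrist"); T=f["world_to_cam"]; o=-T[:3,:3].T@T[:3,3]
p,R=pose()
print(R.inv().apply(o-p), (R.inv().as_matrix()@T[:3,:3].T).round(3), R.as_matrix().round(3))
print(delta([440,-20,420],[np.pi,0,np.pi]))
E
```

```text
[68.02583625  0.20899876 30.74810856] [[ 0.     0.963  0.268]
 [ 1.    -0.    -0.001]
 [-0.     0.268 -0.963]] [[-0.96   0.279 -0.   ]
 [ 0.279  0.96  -0.   ]
 [-0.    -0.    -1.   ]]
(array([-42.809, -52.141,  -1.529]), array([-0.0004, -0.    , -0.2827]))
```

Run:
```python
from h import *
print(delta([470,-150,400],[np.pi,0,np.pi]))
```

```text
(array([-49.316, -63.787,   0.476]), array([-0.0004, -0.    , -0.2827]))
```

Emit:
step_arm --deltas '[{"translation": [-49.3, -63.8, 0.4], "rot": [0, 0, -0.283]}, {"translation": [-49.3, -63.8, 0.4], "rot": [0, 0, -0.283]}, {"translation": [-49.3, -63.8, 0.4], "rot": [0, 0, -0.283]}, {"translation": [-49.3, -63.8, 0.4], "rot": [0, 0, -0.283]}, {"translation": [-49.3, -63.8, 0.4], "rot": [0, 0, -0.283]}, {"translation": [-49.3, -63.8, 0.4], "rot": [0, 0, -0.283]}, {"translation": [-49.3, -63.8, 0.4], "rot": [0, 0, -0.283]}, {"translation": [-49.3, -63.8, 0.4], "rot": [0, 0, -0.283]}]'

```text
clock: 1.35
eef_pos: [357.9, 133.1, 402.6]
tcp_rot: [3.141, 0.001, -3.141]
contact_force: [0.7, 0.2, -0.3]
opening: 1.0
```

Run:
```python
from h import *
print(pose()[0],pose()[1].as_euler("xyz"))
print(delta([470,-150,400],[np.pi,0,np.pi]), readout.sense()["qpos"])
```

```text
[357.88722195 133.10081545 402.63695439] [ 3.14106997e+00  1.43241049e-03 -3.14094699e+00]
(array([-11.193, -28.317,   0.265]), array([0.0005, 0.0014, 0.0006])) [ 3.52129063e-01 -4.08306942e-02  2.11501041e+00 -2.78873171e-06
  1.06588815e+00 -1.21931196e+00]
```

Emit:
step_arm --deltas '[{"translation": [-11.2, -28.3, 0.2], "rot": [0, 0, 0]}, {"translation": [-11.2, -28.3, 0.2], "rot": [0, 0, 0]}, {"translation": [-11.2, -28.3, 0.2], "rot": [0, 0, 0]}, {"translation": [-11.2, -28.3, 0.2], "rot": [0, 0, 0]}, {"translation": [-11.2, -28.3, 0.2], "rot": [0, 0, 0]}, {"translation": [-11.2, -28.3, 0.2], "rot": [0, 0, 0]}, {"translation": [-11.2, -28.3, 0.2], "rot": [0, 0, 0]}]'

```text
clock: 2.22
eef_pos: [469.3, -147.9, 399.9]
tcp_rot: [3.141, -0.001, 3.141]
contact_force: [-1.2, -0.3, 0.0]
opening: 1.0
```

Run:
```python
from h import *
print(pose()[0],pose()[1].as_euler("xyz"))
f=grab("wrist","w1")
import pickle; pickle.dump(f,open("w1.pkl","wb"))
```

```text
[ 469.26920022 -147.91694606  399.91622963] [ 3.14096076e+00 -9.03830152e-04  3.14086749e+00]
```

View pics/w1.png

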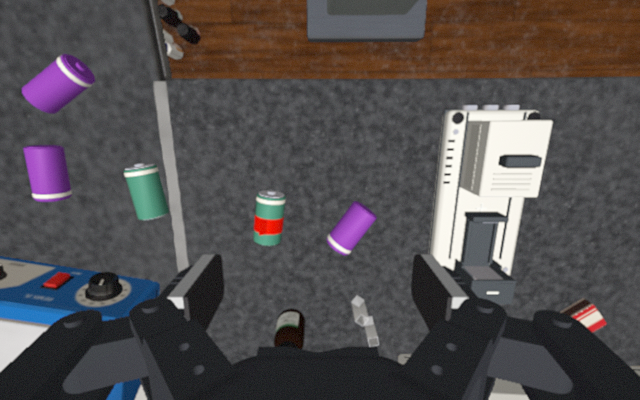

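Run:
```python
from h import *
import pickle
f=pickle.load(open("w1.pkl","rb"))
crop(f,425,95,565,310,5,"c1"); im=cv2.imread("pics/c1.png"); cv2.imwrite("pics/c1a.png",im[:560]); cv2.imwrite("pics/c1b.png",im[480:])
crop(f,110,150,210,230,7,"c2")
```

```text
(no output)
```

View pics/c1a.png

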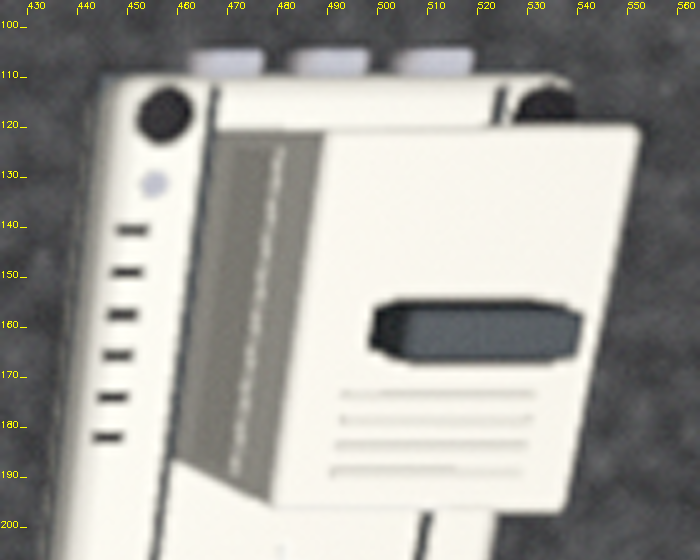

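View pics/c1b.png

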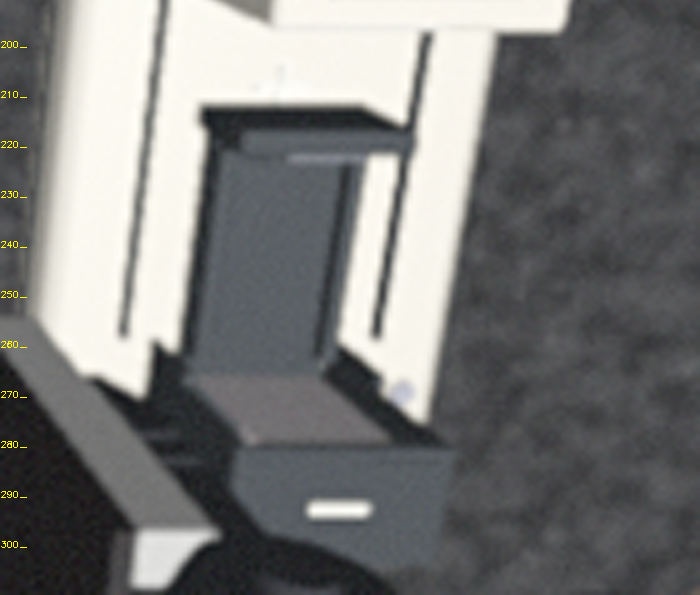

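View pics/c2.png

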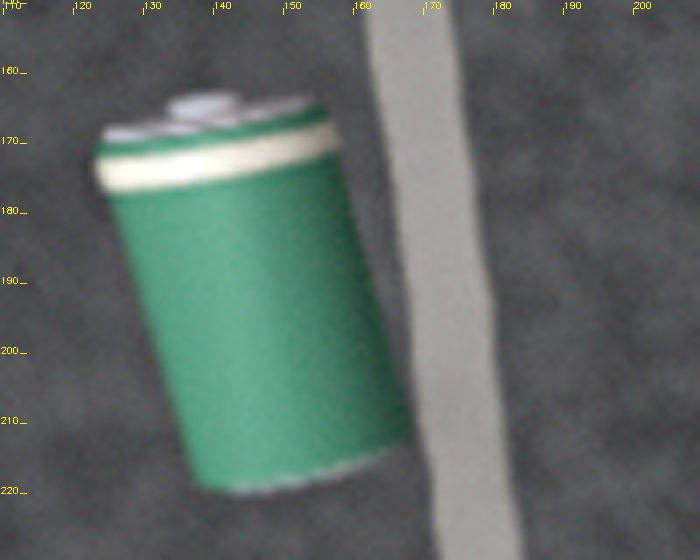

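Run:
```python
from h import *
import pickle
f=pickle.load(open("w1.pkl","rb"))
def P(n,p,z): print(n,p,z,onz(f,p,z).round(1))
P("cov NL",(489.5,121),70);P("cov NR",(552,120),70);P("cov FL",(478.5,196),70);P("cov FR",(537.5,197),70)
P("fin NL",(505,155),84);P("fin NR",(533,155),84);P("fin FL",(506,167),84);P("fin FR",(538,167),84)
P("case NL",(449,112),24);P("case NR",(535,111),24)
P("hood L",(475,280),70);P("hood R",(516,281),70)
P("bayfl L",(468.5,222),30)
P("wall top L",(461.5,211.5),47);P("wall top R",(494,211.5),47)
P("wall top2 L",(468.5,216),47);P("wall top2 R",(506,216),47);
P("deck FR",(511,280),24);
# cell
P("c flatL",(138.5,218),16.5);P("c flatR",(168.3,212),16.5)
P("c butL",(124,169),16.5);P("c butR",(157,164.5),16.5);P("c button",(139,165),18)
P("cell strip",(167,200),0)
```

```text
cov NL (489.5, 121) 70 [405.3   9.8  70. ]
cov NR (552, 120) 70 [404.8  65.7  70. ]
cov FL (478.5, 196) 70 [475.7   9.6  70. ]
cov FR (537.5, 197) 70 [476.7  66.3  70. ]
fin NL (505, 155) 84 [434.5  20.5  84. ]
fin NR (533, 155) 84 [434.6  45.1  84. ]
fin FL (506, 167) 84 [445.3  23.1  84. ]
fin FR (538, 167) 84 [445.4  51.5  84. ]
case NL (449, 112) 24 [396.6  -9.4  24. ]
case NR (535, 111) 24 [396.1  79.2  24. ]
hood L (475, 280) 70 [566.4  18.1  70. ]
hood R (516, 281) 70 [567.4  60.7  70. ]
bayfl L (468.5, 222) 30 [515.8  23.5  30. ]
wall top L (461.5, 211.5) 47 [498.3   6.   47. ]
wall top R (494, 211.5) 47 [498.3  40.2  47. ]
wall top2 L (468.5, 216) 47 [503.4  14.1  47. ]
wall top2 R (506, 216) 47 [503.4  53.6  47. ]
deck FR (511, 280) 24 [591.6  86.5  24. ]
c flatL (138.5, 218) 16.5 [ 515.1 -355.7   16.5]
c flatR (168.3, 212) 16.5 [ 507.9 -320.4   16.5]
c butL (124, 169) 16.5 [ 457.7 -363.    16.5]
c butR (157, 164.5) 16.5 [ 452.6 -325.9   16.5]
c button (139, 165) 18 [ 452.9 -344.9   18. ]
cell strip (167, 200) 0 [ 497.8 -328.1    0. ]
```

Run:
```python
from h import *
r=[np.pi,0,np.pi+.113]
print(delta([474.5,-344,240],r)); print(delta([474.5,-344,178],r))
```

```text
(array([ -0.538, -19.67 ,  15.99 ]), array([ 0.0005, -0.0008, -0.1126]))
(array([ -0.543, -19.673,  22.19 ]), array([ 0.0005, -0.0008, -0.1126]))
```

Emit:
step_arm --deltas '[{"translation": [-0.5, -6, 2], "rot": [0, 0, -0.05]}, {"translation": [-0.5, -12, 6], "rot": [0, 0, -0.113]}, {"translation": [-0.5, -17.5, 11], "rot": [0, 0, -0.113]}, {"translation": [-0.5, -19.7, 15], "rot": [0, 0, -0.113]}, {"translation": [-0.5, -19.7, 17], "rot": [0, 0, -0.113]}, {"translation": [-0.5, -19.7, 17], "rot": [0, 0, -0.113]}]' --grip 90

```text
clock: 3.02
eef_pos: [474.1, -343.6, 228.6]
tcp_rot: [3.139, -0.003, -3.028]
contact_force: [0.6, 0.5, -0.2]
opening: 0.646
```

Run:
```python
from h import *
r=[np.pi,0,np.pi+.113]
print(pose()[0]); print(delta([474.5,-344,178],r))
f=grab("wrist","w2")
R=Rn.from_euler("xyz",r)
```

```text
[ 474.13187113 -343.59072774  228.59053918]
(array([-0.047, -0.06 ,  5.059]), array([ 0.0029, -0.003 ,  0.001 ]))
```

View pics/w2.png

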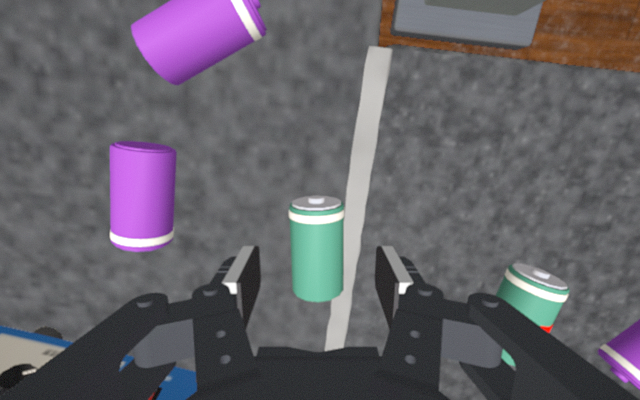

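Run:
```python
from h import *
f=grab("wrist"); crop(f,280,190,355,305,5,"c3")
p,R=pose()
for px,z in [((289.5,207),16.5),((344,207),16.5),((292,293),16.5),((343,293),16.5),((317,200),17),((317,299.5),33)]:
    print(px,R.inv().apply(onz(f,px,z)-p).round(1))
```

```text
(289.5, 207) [ 16.3 -15.8 214.6]
(344, 207) [ 16.2  17.1 214.6]
(292, 293) [-42.  -15.5 214.6]
(343, 293) [-42.   17.7 214.6]
(317, 200) [ 20.7   0.8 214.1]
(317, 299.5) [-36.4   0.8 198.1]
```

View pics/c3.png

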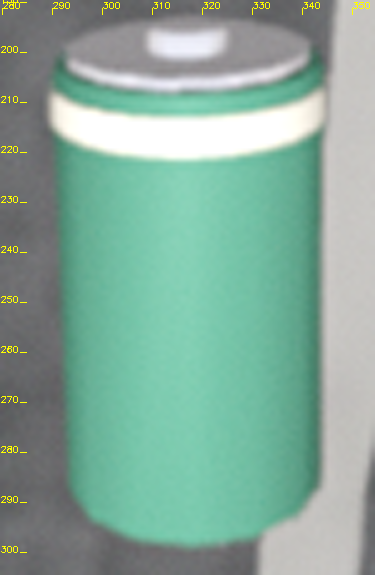

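Emit:
step_arm --deltas '[{"translation": [0, 0, 3.0], "rot": [0.003, -0.003, 0]}, {"translation": [0, 0, 5.1], "rot": [0.003, -0.003, 0]}, {"translation": [0, 0, 5.1], "rot": [0.003, -0.003, 0]}, {"translation": [0, 0, 5.1], "rot": [0.003, -0.003, 0]}]'

```text
clock: 3.62
eef_pos: [475.5, -344.9, 181.0]
tcp_rot: [-3.137, 0.005, -3.028]
contact_force: [0.5, 0.1, 0.2]
opening: 0.649
```

Emit:
step_arm --deltas '[{"translation": [0, 0, 0], "rot": [0, 0, 0]}, {"translation": [0, 0, 0], "rot": [0, 0, 0]}, {"translation": [0, 0, 0], "rot": [0, 0, 0]}, {"translation": [0, 0, 0], "rot": [0, 0, 0]}, {"translation": [0, 0, 0], "rot": [0, 0, 0]}]' --grip 255 --squeeze 45

```text
clock: 4.25
eef_pos: [475.1, -345.2, 180.6]
tcp_rot: [-3.138, 0.004, -3.029]
contact_force: [-0.8, 2.2, 8.3]
opening: 0.357
```

Run:
```python
from h import *
print(readout.sense())
f=grab("wrist","w3")
```

```text
{'clock': 4.25, 'qpos': array([-6.30876122e-01,  5.86976074e-01,  1.85950356e+00,  2.17496454e-04,
        6.89271959e-01, -2.31472353e+00]), 'qvel': array([-9.05125373e-04, -1.28303618e-03, -1.12621783e-03, -6.67058996e-04,
        1.53137603e-03,  8.73213629e-05]), 'joint_efforts': array([-9.01180767e-01, -5.93229103e+01, -2.09181136e+01, -3.95961497e-01,
       -7.15818722e-01, -4.52760933e-02]), 'eef_pos': array([ 475.13948285, -345.18262123,  180.63310437]), 'tcp_rot': array([-3.13773967,  0.00439225, -3.02870055]), 'contact_force': array([-0.78163669,  2.2287003 ,  8.29220995]), 'wrist_torque': array([ 0.4666554 ,  0.1294445 , -0.07304337]), 'opening': 0.35747759413375535}
```

View pics/w3.png

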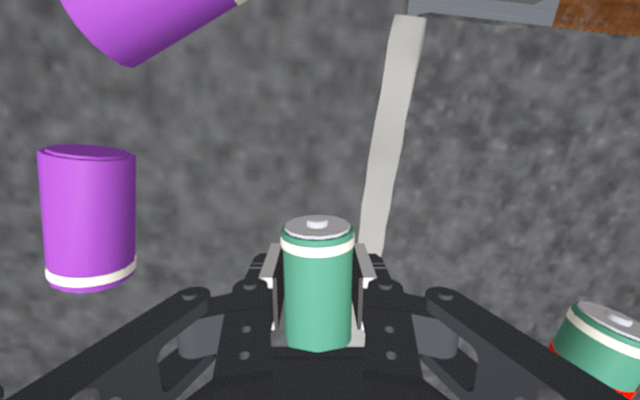

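```bash
cat >> h.py <<'E'
C=np.array([-7.2,0.,164.1]); O=np.array([498.3,37.9])
def cellpose(X,dl,th,y=0.,C=C,O=O):
    "X: logger x of flat lower edge, dl height above bay floor, th deg -> TCP pos, Rn"
    t=np.radians(th)
    c=np.array([X+30.75*np.cos(t)-16.5*np.sin(t), y, 30+dl+30.75*np.sin(t)+16.5*np.cos(t)])
    cw=np.array([O[0]-c[0],O[1]-c[1],c[2]])
    R=Rn.from_euler("y",t)*Rn.from_euler("xyz",[np.pi,0,np.pi])
    return cw-R.apply(C),R
def cell_now(C=C,O=O):
    p,R=pose(); cw=p+R.apply(C); ax=R.apply([1,0,0]); th=np.degrees(np.arcsin(ax[2])); yaw=np.degrees(np.arctan2(-ax[1],-ax[0]))
    t=np.radians(th); c=[O[0]-cw[0],O[1]-cw[1],cw[2]]
    return dict(X=round(c[0]-30.75*np.cos(t)+16.5*np.sin(t),2),dl=round(c[2]-30-30.75*np.sin(t)-16.5*np.cos(t),2),th=round(th,2),yaw=round(yaw,2),y=round(c[1],2),roll=round(np.degrees(np.arcsin(R.apply([0,1,0])[2])),2))
def d2(tgt):
    q,R=pose(); p,Rt=tgt
    return (R.inv().apply(p-q)/10).round(3),(R.inv()*Rt).as_rotvec().round(4)
E
python3 - <<'E'
from h import *
T=cellpose(-54.7,60,20); print(T[0],T[1].as_euler("xyz")); print(d2(T))
T=cellpose(-54.7,60,0); print(d2(T))
E
```

```text
[579.10750293  37.9        272.68815175] [ 3.14159265 -0.34906585  3.14159265]
(array([-14.687,  36.857,  -9.285]), array([-0.0232,  0.3532,  0.1111]))
(array([-8.321, 37.579, -9.107]), array([-0.0035,  0.0045,  0.1129]))
```

Emit:
step_arm --deltas '[{"translation": [0, 0, -3], "rot": [0, 0, 0]}, {"translation": [0, 0, -8], "rot": [0, 0, 0]}, {"translation": [0, 0, -11.5], "rot": [0, 0, 0]}, {"translation": [-0.5, 1, -13], "rot": [0, 0, 0.02]}, {"translation": [-2, 6, -14], "rot": [0, 0, 0.05]}, {"translation": [-4, 12, -14], "rot": [0, 0, 0.08]}, {"translation": [-6, 18, -14], "rot": [0, 0, 0.11]}, {"translation": [-8, 24, -14], "rot": [0, 0, 0.113]}]'

```text
clock: 5.3
eef_pos: [526.1, -97.5, 319.3]
tcp_rot: [-3.139, 0.004, 3.141]
contact_force: [1.0, -0.6, -1.2]
opening: 0.355
```

Run:
```python
from h import *
s=readout.sense();print(s["qpos"],s["contact_force"],s["opening"])
f=grab("wrist","w4")
print(d2(cellpose(-54.7,60,20)))
```

```text
[-0.18548825  0.31501659  1.90521786 -0.00250625  0.91662569 -1.75397072] [ 0.97108394 -0.63569526 -1.19810595] 0.35470750400028944
(array([-5.192, 12.956,  4.69 ]), array([3.000e-04, 3.537e-01, 1.100e-03]))
```

View pics/w4.png

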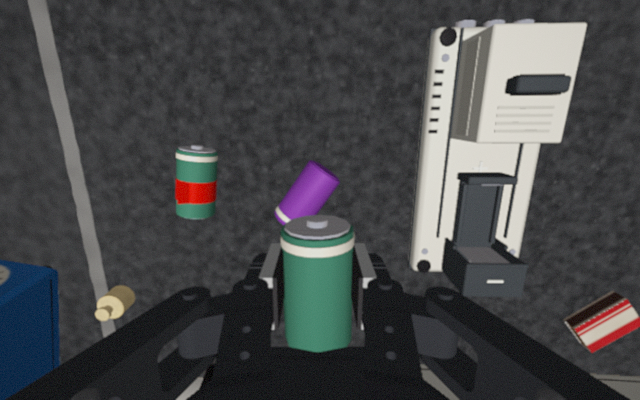

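Emit:
step_arm --deltas '[{"translation": [-2, 5, 0], "rot": [0, 0.12, 0]}, {"translation": [-4, 10, 0], "rot": [0, 0.25, 0]}, {"translation": [-5.2, 12.9, 2], "rot": [0, 0.352, 0]}, {"translation": [-5.2, 12.9, 4], "rot": [0, 0.354, 0]}, {"translation": [-5.2, 12.9, 4.7], "rot": [0, 0.354, 0]}, {"translation": [-5.2, 12.9, 4.7], "rot": [0, 0.354, 0]}]'

```text
clock: 6.1
eef_pos: [577.7, 28.5, 271.4]
tcp_rot: [-3.139, -0.351, 3.14]
contact_force: [-0.0, -0.4, -1.4]
opening: 0.352
```

Run:
```python
from h import *
s=readout.sense();print(s["qpos"],s["contact_force"],s["opening"],s["clock"])
f=grab("wrist","w5"); g=grab("scene"); crop(g,270,150,400,260,6,"s5")
h=grab("top"); crop(h,280,160,360,260,6,"t5")
import pickle; pickle.dump([f,g,h,pose()],open("w5.pkl","wb"))
print(cell_now(), d2(cellpose(-54.7,60,20)))
```

```text
[ 0.0431028   0.52897048  1.71543607  0.01311861  1.2480278  -1.53268575] [-0.04272385 -0.44091714 -1.37482261] 0.3520301281852658 6.1
{'X': np.float64(-53.86), 'dl': np.float64(59.82), 'th': np.float64(20.0), 'yaw': np.float64(-0.11), 'y': np.float64(9.53), 'roll': np.float64(-0.15)} (array([-0.07 ,  0.916, -0.047]), array([-0.0022, -0.    , -0.0018]))
```

View pics/w5.png

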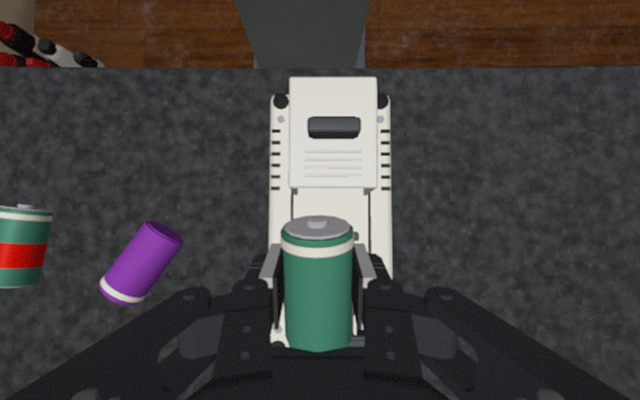

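View pics/s5.png

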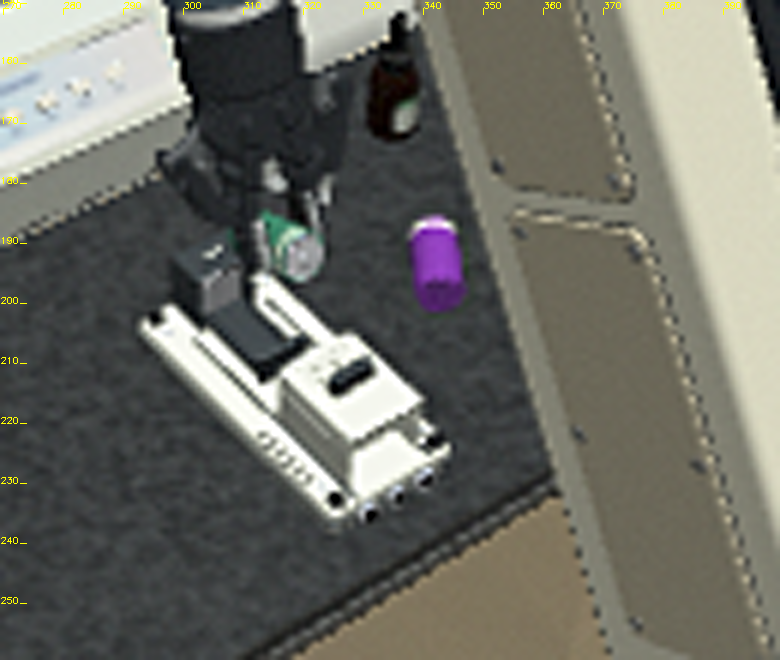

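Run:
```python
from h import *
import pickle
f,g,h,po=pickle.load(open("w5.pkl","rb"))
crop(f,255,65,405,240,5,"c5"); crop(f,240,200,400,360,5,"c5b")
p,R=po
for n,px,z in [("cNL",(290,77.5),70),("cNR",(376.5,77.5),70),("cFL",(290,187.5),70),("cFR",(377,187),70)]:
    w=onz(f,px,z); print(n,w.round(1))
# button tip
o,d=ray(f,(317,223)); 
print("button predicted px",proj(f,(p+R.apply(C+[30.75,0,0]))), proj(f,(p+R.apply(C+[28.25,16.5,0]))), proj(f,(p+R.apply(C+[28.25,-16.5,0]))))
```

```text
cNL [405.8  10.9  70. ]
cNR [405.9  66.4  70. ]
cFL [476.9  11.3  70. ]
cFR [476.6  65.7  70. ]
button predicted px [[317.14331561 222.44654836]] [[354.30304236 227.81054438]] [[279.9749809  227.77961761]]
```

View pics/c5.png

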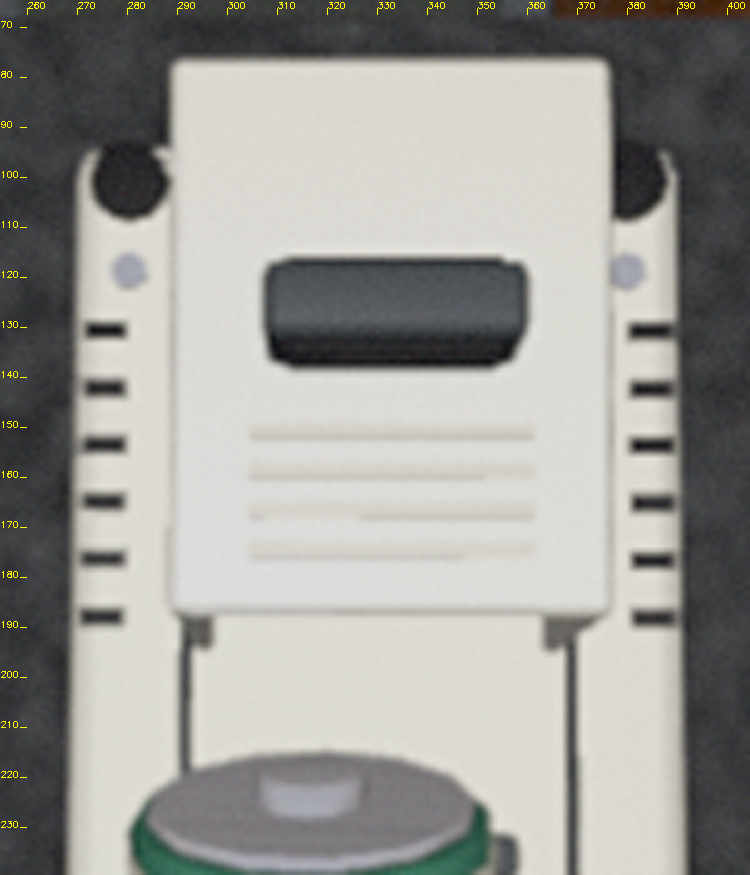

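View pics/c5b.png

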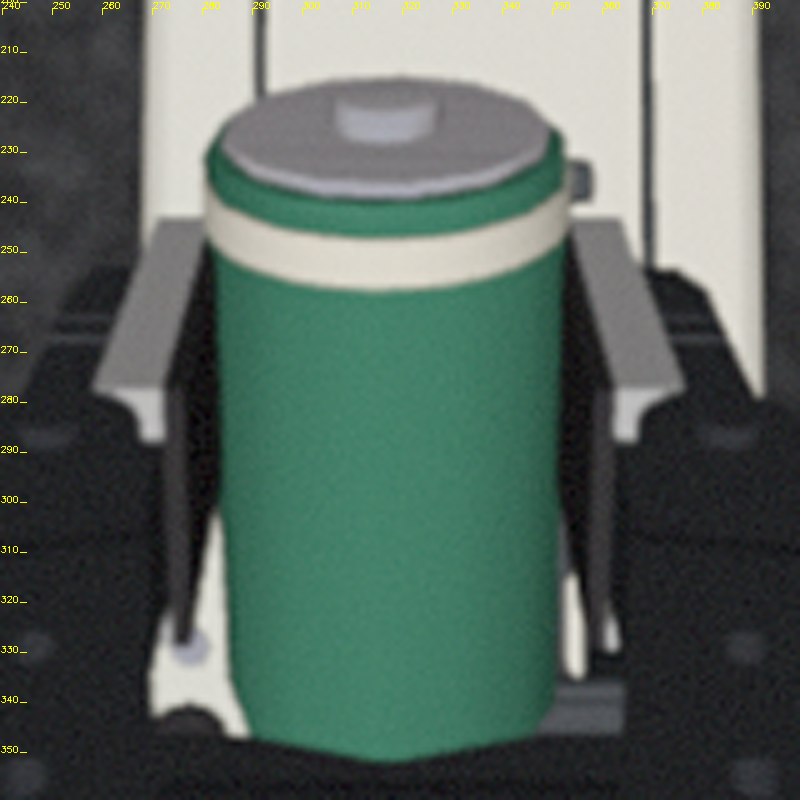

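```bash
sed -i 's/C=np.array(\[-7.2,0.,164.1\]); O=np.array(\[498.3,37.9\])/C=np.array([-7.2,-0.4,164.1]); O=np.array([498.5,38.4])/' h.py
python3 - <<'E'
from h import *
import pickle
f,g,h,po=pickle.load(open("w5.pkl","rb"))
print(onz(f,(275,93.5),24),onz(f,(388,94),24),onz(f,(280,100.5),24),onz(f,(380,100),24))
print(cell_now(), d2(cellpose(-54.7,20,20)), d2(cellpose(-54.7,6,20)))
E
```

```text
[395.88689996  -5.08188844  24.        ] [396.48134005  84.07351266  24.        ] [401.55643255  -1.09287708  24.        ] [401.30779088  77.71216981  24.        ]
{'X': np.float64(-53.66), 'dl': np.float64(59.82), 'th': np.float64(20.0), 'yaw': np.float64(-0.11), 'y': np.float64(10.43), 'roll': np.float64(-0.15)} (array([-1.457,  1.017,  3.704]), array([-0.0022, -0.    , -0.0018])) (array([-1.936,  1.021,  5.02 ]), array([-0.0022, -0.    , -0.0018]))
```

Emit:
step_arm --deltas '[{"translation": [-0.1, 1.0, 0], "rot": [-0.002, 0, -0.002]}, {"translation": [-0.8, 1.0, 2], "rot": [-0.002, 0, -0.002]}, {"translation": [-1.45, 1.0, 3.7], "rot": [-0.002, 0, -0.002]}, {"translation": [-1.45, 1.0, 3.7], "rot": [-0.002, 0, -0.002]}, {"translation": [-1.45, 1.0, 3.7], "rot": [-0.002, 0, -0.002]}]'

```text
clock: 6.88
eef_pos: [579.4, 39.5, 232.1]
tcp_rot: [-3.142, -0.351, -3.14]
contact_force: [0.0, -0.2, -1.0]
opening: 0.361
```

Run:
```python
from h import *
f=grab("wrist","w6"); crop(f,240,150,400,270,5,"c6")
print(cell_now(), d2(cellpose(-54.7,20,20)), d2(cellpose(-54.7,6,20)))
```

```text
{'X': np.float64(-54.68), 'dl': np.float64(19.64), 'th': np.float64(20.06), 'yaw': np.float64(0.07), 'y': np.float64(-0.6), 'roll': np.float64(-0.0)} (array([ 0.028, -0.066, -0.031]), array([-0.0005, -0.001 ,  0.0012])) (array([-0.452, -0.066,  1.284]), array([-0.0005, -0.001 ,  0.0012]))
```

View pics/c6.png

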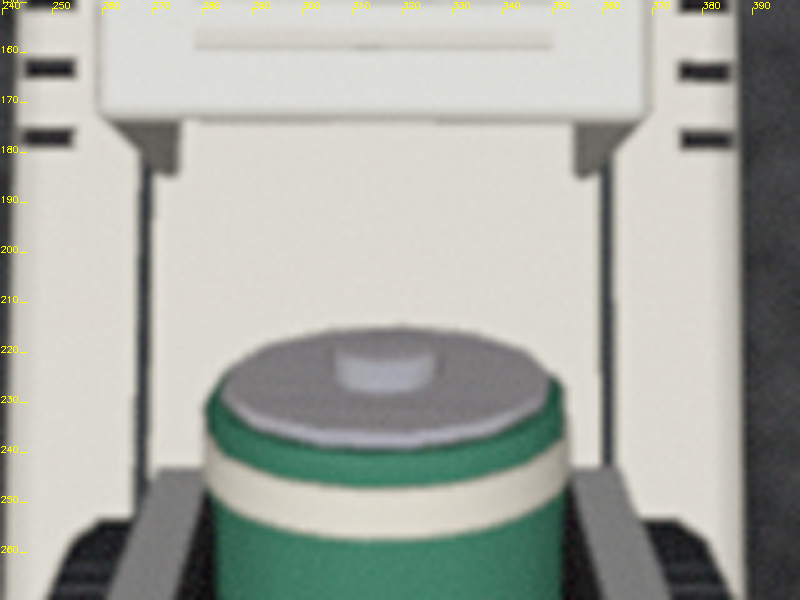

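Emit:
step_arm --deltas '[{"translation": [0, -0.07, 0], "rot": [0, 0, 0.001]}, {"translation": [-0.45, -0.07, 1.28], "rot": [0, 0, 0.001]}, {"translation": [-0.45, -0.07, 1.28], "rot": [0, 0, 0.001]}, {"translation": [-0.45, -0.07, 1.28], "rot": [0, 0, 0.001]}]'

```text
clock: 7.42
eef_pos: [578.9, 38.7, 218.0]
tcp_rot: [-3.141, -0.351, -3.141]
contact_force: [-0.5, -0.3, -1.2]
opening: 0.354
```

Run:
```python
from h import *
f=grab("wrist","w7"); g=grab("scene"); crop(g,280,160,360,240,8,"s7")
print(cell_now(), d2(cellpose(-54.7,3.2,20)), d2(cellpose(-60.,2.5,20)))
```

```text
{'X': np.float64(-54.18), 'dl': np.float64(5.65), 'th': np.float64(20.09), 'yaw': np.float64(0.01), 'y': np.float64(0.18), 'roll': np.float64(-0.02)} (array([-0.105,  0.01 ,  0.218]), array([-0.0005, -0.0016,  0.0002])) (array([-0.627,  0.01 ,  0.102]), array([-0.0005, -0.0016,  0.0002]))
```

View pics/w7.png

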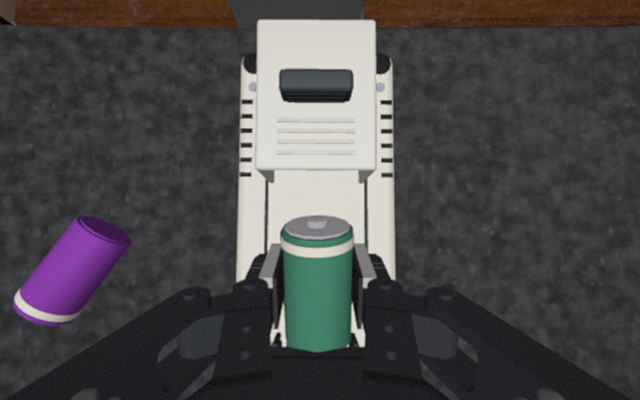

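View pics/s7.png

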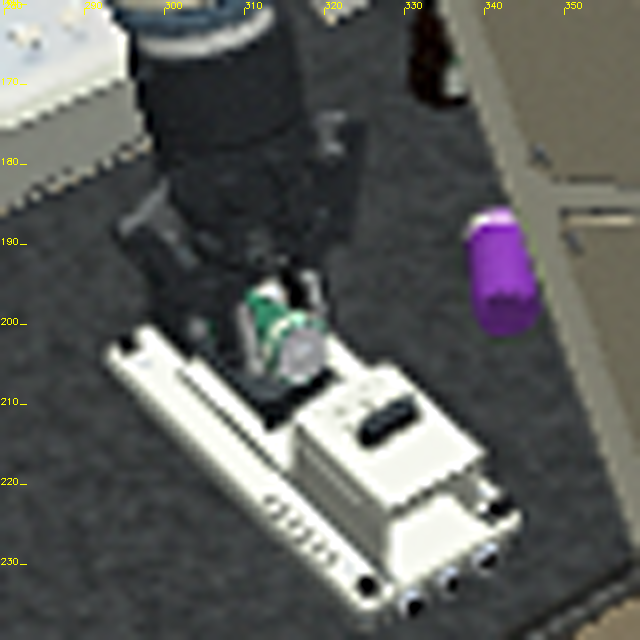

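Emit:
step_arm --deltas '[{"translation": [-0.1, 0.01, 0.15], "rot": [0, -0.0016, 0]}, {"translation": [-0.17, 0.01, 0.2], "rot": [0, -0.0016, 0]}, {"translation": [-0.4, 0.01, 0.15], "rot": [0, -0.0016, 0]}, {"translation": [-0.5, 0.01, 0.13], "rot": [0, -0.0016, 0]}, {"translation": [-0.5, 0.01, 0.13], "rot": [0, -0.0016, 0]}]'

```text
clock: 8.15
eef_pos: [583.4, 38.8, 215.3]
tcp_rot: [-3.141, -0.349, -3.141]
contact_force: [1.1, 0.1, -1.5]
opening: 0.356
```

Run:
```python
from h import *
print(readout.sense()["contact_force"],readout.sense()["wrist_torque"])
print(cell_now(), d2(cellpose(-62,2.5,20)), d2(cellpose(-64.,2,20)), d2(cellpose(-68.,.8,20)))
```

```text
[ 1.06734561  0.10375471 -1.46440123] [ 0.02268661 -0.19083096  0.03202475]
{'X': np.float64(-58.77), 'dl': np.float64(2.61), 'th': np.float64(20.0), 'yaw': np.float64(0.02), 'y': np.float64(0.05), 'roll': np.float64(-0.02)} (array([-0.309, -0.003, -0.101]), array([-0.0005,  0.0001,  0.0003])) (array([-0.514, -0.003, -0.122]), array([-0.0005,  0.0001,  0.0003])) (array([-0.931, -0.003, -0.146]), array([-0.0005,  0.0001,  0.0003]))
```

Emit:
step_arm --deltas '[{"translation": [-0.2, 0, -0.06], "rot": [0, 0, 0]}, {"translation": [-0.35, 0, -0.09], "rot": [0, 0, 0]}, {"translation": [-0.51, 0, -0.12], "rot": [0, 0, 0]}, {"translation": [-0.51, 0, -0.12], "rot": [0, 0, 0]}]'

```text
clock: 8.65
eef_pos: [588.1, 38.8, 214.6]
tcp_rot: [-3.141, -0.351, -3.141]
contact_force: [-4.3, -0.6, 1.4]
opening: 0.358
```

Run:
```python
from h import *
print(readout.sense()["contact_force"],readout.sense()["wrist_torque"])
print(cell_now(), d2(cellpose(-64.,2,20)), d2(cellpose(-66.,1.4,20)), d2(cellpose(-68.,.8,20)))
```

```text
[-4.2943957  -0.59270456  1.43244748] [ 0.01377479  0.4260812  -0.03690241]
{'X': np.float64(-63.18), 'dl': np.float64(1.93), 'th': np.float64(20.09), 'yaw': np.float64(0.02), 'y': np.float64(0.06), 'roll': np.float64(-0.03)} (array([-0.047, -0.004, -0.029]), array([-0.0006, -0.0015,  0.0003])) (array([-0.255, -0.004, -0.041]), array([-0.0006, -0.0015,  0.0003])) (array([-0.463, -0.004, -0.054]), array([-0.0006, -0.0015,  0.0003]))
```

Run:
```python
from h import *
for a in [(-65,1.8,19.5),(-67,1.6,18.5),(-68.5,1.4,17.5),(-69.5,1.2,17)]: print(d2(cellpose(*a)))
```

```text
(array([ 0.01 , -0.004, -0.011]), array([-0.0006, -0.0103,  0.0003]))
(array([ 0.129, -0.004,  0.012]), array([-0.0006, -0.0277,  0.0003]))
(array([ 0.294, -0.004,  0.057]), array([-0.0006, -0.0452,  0.0003]))
(array([ 0.349, -0.004,  0.082]), array([-0.0006, -0.0539,  0.0003]))
```

Emit:
step_arm --deltas '[{"translation": [0.01, 0, -0.01], "rot": [0, -0.01, 0]}, {"translation": [0.13, 0, 0.01], "rot": [0, -0.028, 0]}, {"translation": [0.29, 0, 0.05], "rot": [0, -0.045, 0]}, {"translation": [0.29, 0, 0.05], "rot": [0, -0.045, 0]}, {"translation": [0.29, 0, 0.05], "rot": [0, -0.045, 0]}]'

```text
clock: 9.28
eef_pos: [584.3, 38.8, 214.9]
tcp_rot: [-3.141, -0.307, -3.141]
contact_force: [-8.2, -0.4, 1.2]
opening: 0.355
```

```bash
cat >> h.py <<'E'
def rep():
    s=readout.sense(); c=cell_now(); print(s["clock"],s["contact_force"].round(1),s["wrist_torque"].round(2),{k:float(v) for k,v in c.items()}, "corner",round(c["X"]-33*np.sin(np.radians(c["th"])),2),"front",round(c["X"]+59*np.cos(np.radians(c["th"])),2),"frontz",round(c["dl"]+59*np.sin(np.radians(c["th"])),2))
E
python3 - <<'E'
from h import *
rep()
f=grab("wrist","w8"); crop(f,240,150,400,270,5,"c8")
for a in [(-69.5,1.4,17.2),(-70.5,1.2,16.8),(-71,1.2,16.5)]: print(d2(cellpose(*a)))
E
```

```text
9.275 [-8.2 -0.4  1.2] [-0.02  1.08  0.03] {'X': -67.31, 'dl': 1.32, 'th': 17.61, 'yaw': 0.02, 'y': 0.1, 'roll': -0.03} corner -77.29 front -11.07 frontz 19.17
(array([-0.072, -0.   , -0.044]), array([-0.0007, -0.0072,  0.0003]))
(array([-0.048, -0.   , -0.028]), array([-0.0007, -0.0142,  0.0003]))
(array([-0.001, -0.   , -0.021]), array([-0.0007, -0.0194,  0.0003]))
```

View pics/c8.png

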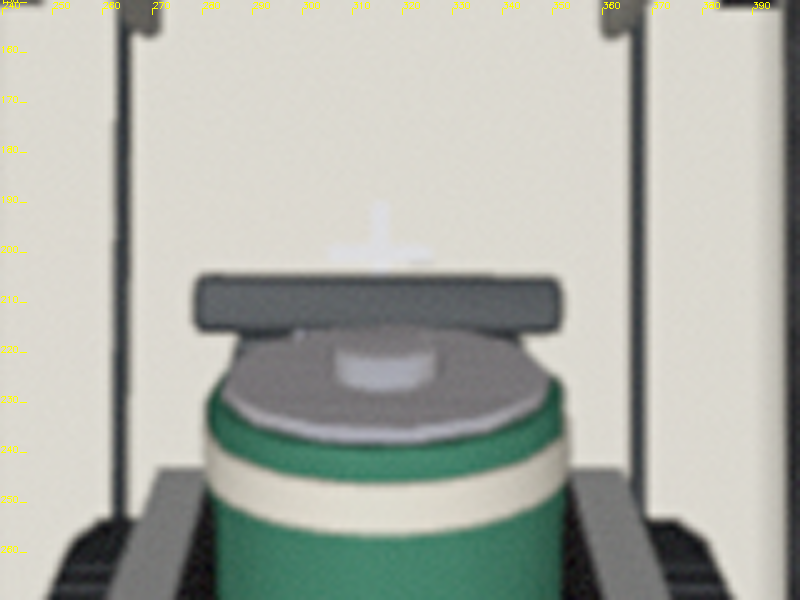

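Emit:
step_arm --deltas '[{"translation": [-0.07, 0, -0.04], "rot": [0, -0.007, 0]}, {"translation": [-0.07, 0, -0.04], "rot": [0, -0.012, 0]}, {"translation": [-0.04, 0, -0.03], "rot": [0, -0.018, 0]}, {"translation": [-0.04, 0, -0.03], "rot": [0, -0.018, 0]}, {"translation": [-0.04, 0, -0.03], "rot": [0, -0.018, 0]}]'

```text
clock: 9.95
eef_pos: [584.1, 38.8, 214.9]
tcp_rot: [-3.141, -0.291, -3.141]
contact_force: [-10.6, 0.6, 2.9]
opening: 0.356
```

Run:
```python
from h import *
rep()
for a in [(-70.8,1.2,16.6),(-71.3,1.,16.3),(-71.3,.8,15),(-71.2,.6,12)]: print(d2(cellpose(*a)))
```

```text
9.95 [-10.6   0.6   2.9] [ 0.    1.44 -0.  ] {'X': -70.06, 'dl': 1.02, 'th': 16.7, 'yaw': 0.02, 'y': 0.08, 'roll': -0.03} corner -79.54 front -13.55 frontz 17.97
(array([-0.034, -0.003, -0.032]), array([-0.0007, -0.0018,  0.0003]))
(array([ 0.007, -0.003, -0.007]), array([-0.0007, -0.007 ,  0.0003]))
(array([ 0.409, -0.003,  0.106]), array([-0.0007, -0.0297,  0.0003]))
(array([ 1.346, -0.003,  0.379]), array([-0.0007, -0.0821,  0.0003]))
```

Emit:
step_arm --deltas '[{"translation": [-0.03, 0, -0.03], "rot": [0, -0.002, 0]}, {"translation": [-0.02, 0, -0.02], "rot": [0, -0.006, 0]}, {"translation": [-0.02, 0, -0.02], "rot": [0, -0.006, 0]}, {"translation": [-0.02, 0, -0.02], "rot": [0, -0.006, 0]}]'

```text
clock: 10.45
eef_pos: [584.1, 38.8, 215.0]
tcp_rot: [-3.141, -0.286, -3.141]
contact_force: [-11.6, 0.5, 2.0]
opening: 0.357
```

Run:
```python
from h import *
rep()
f=grab("wrist","w9"); crop(f,240,150,400,270,5,"c9")
for a in [(-71.4,1.,16.1),(-71.5,.8,15),(-71.5,.7,14)]: print(d2(cellpose(*a)))
```

```text
10.45 [-11.6   0.5   2. ] [0.04 1.59 0.01] {'X': -71.04, 'dl': 0.98, 'th': 16.4, 'yaw': 0.02, 'y': 0.09, 'roll': -0.03} corner -80.36 front -14.44 frontz 17.64
(array([ 0.06 , -0.002,  0.005]), array([-0.0007, -0.0053,  0.0004]))
(array([ 0.39 , -0.002,  0.1  ]), array([-0.0007, -0.0245,  0.0004]))
(array([ 0.7  , -0.002,  0.186]), array([-0.0007, -0.042 ,  0.0004]))
```

View pics/c9.png

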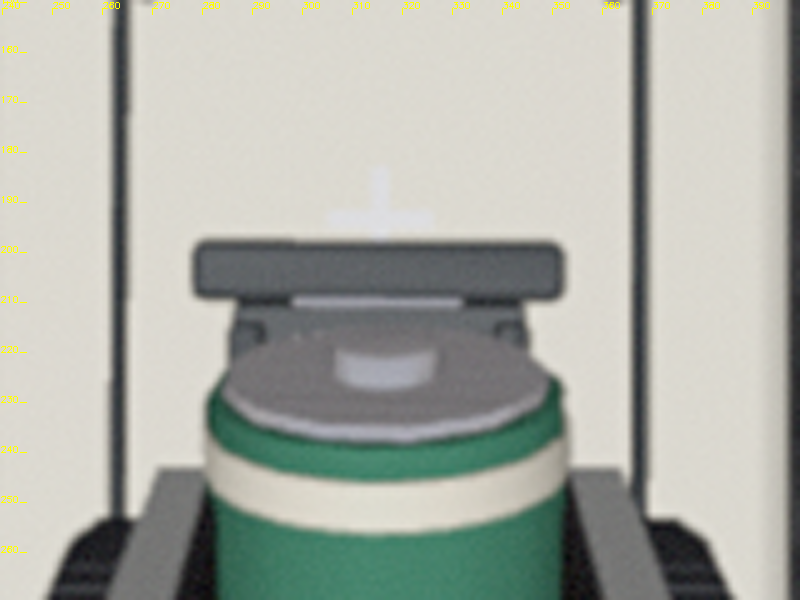

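Run:
```python
from h import *
for a in [(-71.7,1.,16.1),(-72.0,.9,15),(-72.3,.8,14),(-72.6,.7,13),(-73,.6,11.5),(-73.4,.5,10)]: print(d2(cellpose(*a)))
```

```text
(array([ 0.031, -0.002, -0.003]), array([-0.0007, -0.0053,  0.0004]))
(array([ 0.345, -0.002,  0.076]), array([-0.0007, -0.0245,  0.0004]))
(array([ 0.626, -0.002,  0.154]), array([-0.0007, -0.042 ,  0.0004]))
(array([ 0.906, -0.002,  0.237]), array([-0.0007, -0.0594,  0.0004]))
(array([ 1.329e+00, -1.000e-03,  3.690e-01]), array([-0.0007, -0.0856,  0.0004]))
(array([ 1.749e+00, -1.000e-03,  5.120e-01]), array([-0.0007, -0.1118,  0.0004]))
```

Emit:
step_arm --deltas '[{"translation": [0.02, 0, -0.01], "rot": [0, -0.003, 0]}, {"translation": [0.03, 0, 0], "rot": [0, -0.005, 0]}, {"translation": [0.19, 0, 0.04], "rot": [0, -0.015, 0]}, {"translation": [0.34, 0, 0.08], "rot": [0, -0.0245, 0]}, {"translation": [0.63, 0, 0.15], "rot": [0, -0.042, 0]}, {"translation": [0.63, 0, 0.15], "rot": [0, -0.042, 0]}, {"translation": [0.63, 0, 0.15], "rot": [0, -0.042, 0]}]'

```text
clock: 11.38
eef_pos: [577.5, 38.8, 215.1]
tcp_rot: [-3.141, -0.244, -3.141]
contact_force: [-11.4, 0.4, 2.8]
opening: 0.354
```

Run:
```python
from h import *
rep()
f=grab("wrist","w10"); crop(f,240,150,400,270,5,"c10")
for a in [(-72.8,.8,13),(-73.2,.7,11.5),(-73.6,.6,10),(-74.3,.6,7.5),(-75.1,.5,5),(-75.8,.5,2.5)]: print(d2(cellpose(*a)))
```

```text
11.375 [-11.4   0.4   2.8] [0.06 1.62 0.01] {'X': -72.14, 'dl': 0.73, 'th': 14.0, 'yaw': 0.02, 'y': 0.13, 'roll': -0.04} corner -80.12 front -14.89 frontz 15.0
(array([0.256, 0.002, 0.044]), array([-0.0007, -0.0176,  0.0003]))
(array([0.684, 0.002, 0.158]), array([-0.0007, -0.0437,  0.0003]))
(array([1.11 , 0.002, 0.284]), array([-0.0007, -0.0699,  0.0003]))
(array([1.811, 0.002, 0.504]), array([-0.0007, -0.1135,  0.0003]))
(array([2.489, 0.003, 0.765]), array([-0.0007, -0.1572,  0.0003]))
(array([3.167e+00, 3.000e-03, 1.051e+00]), array([-0.0007, -0.2008,  0.0003]))
```

View pics/c10.png

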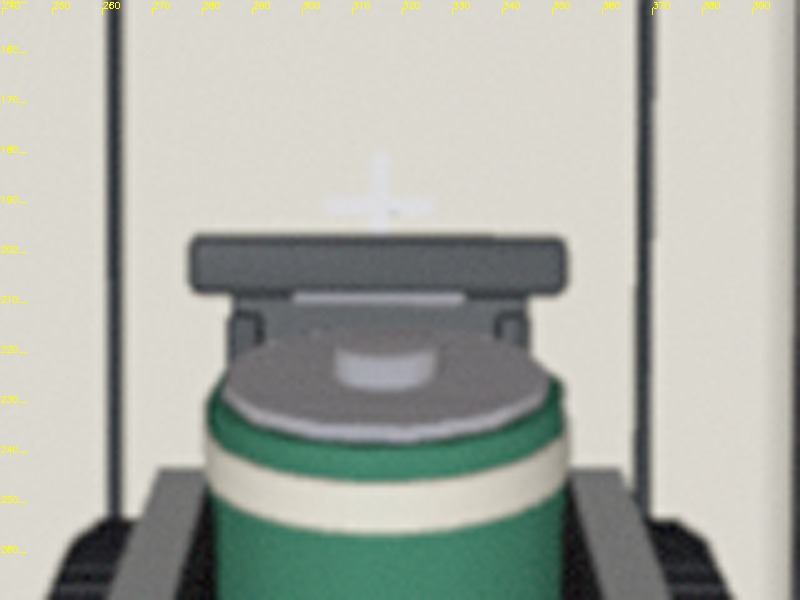

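Emit:
step_arm --deltas '[{"translation": [0.26, 0, 0.04], "rot": [0, -0.018, 0]}, {"translation": [0.68, 0, 0.16], "rot": [0, -0.044, 0]}, {"translation": [1.11, 0, 0.28], "rot": [0, -0.07, 0]}, {"translation": [1.81, 0, 0.5], "rot": [0, -0.1135, 0]}, {"translation": [2.49, 0, 0.76], "rot": [0, -0.157, 0]}, {"translation": [2.49, 0, 0.76], "rot": [0, -0.157, 0]}, {"translation": [2.49, 0, 0.76], "rot": [0, -0.157, 0]}]'

```text
clock: 12.3
eef_pos: [551.7, 38.8, 213.5]
tcp_rot: [-3.141, -0.086, -3.141]
contact_force: [-9.1, -0.5, -1.3]
opening: 0.352
```

Run:
```python
from h import *
rep()
for a in [(-75.4,.7,4),(-75.8,.6,2.5),(-76.2,.5,1),(-76.3,.3,0)]: print(d2(cellpose(*a)))
```

```text
12.3 [-9.1 -0.5 -1.3] [ 0.    1.41 -0.03] {'X': -75.4, 'dl': 0.34, 'th': 4.95, 'yaw': 0.02, 'y': 0.13, 'roll': -0.04} corner -78.25 front -16.62 frontz 5.43
(array([0.303, 0.002, 0.029]), array([-0.0007, -0.0166,  0.0004]))
(array([0.732, 0.003, 0.149]), array([-0.0007, -0.0428,  0.0004]))
(array([1.158, 0.003, 0.281]), array([-0.0006, -0.069 ,  0.0004]))
(array([1.455, 0.003, 0.391]), array([-0.0006, -0.0864,  0.0004]))
```

Emit:
step_arm --deltas '[{"translation": [0.3, 0, 0.03], "rot": [0, -0.017, 0]}, {"translation": [0.72, 0, 0.15], "rot": [0, -0.043, 0]}, {"translation": [1.15, 0, 0.28], "rot": [0, -0.069, 0]}, {"translation": [1.44, 0, 0.39], "rot": [0, -0.0864, 0]}, {"translation": [1.44, 0, 0.39], "rot": [0, -0.0864, 0]}, {"translation": [1.44, 0, 0.39], "rot": [0, -0.0864, 0]}]'

```text
clock: 13.05
eef_pos: [537.4, 38.8, 211.1]
tcp_rot: [-3.141, 0.001, -3.141]
contact_force: [-9.6, 0.5, 1.6]
opening: 0.355
```

Run:
```python
from h import *
rep()
f=grab("wrist","w11"); crop(f,240,150,400,270,5,"c11")
for a in [(-76.2,0,0),(-76.,-.5,0)]: print(d2(cellpose(*a)))
```

```text
13.05 [-9.6  0.5  1.6] [ 0.14  1.45 -0.05] {'X': -76.97, 'dl': 0.48, 'th': -0.05, 'yaw': 0.01, 'y': 0.06, 'roll': -0.03} corner -76.94 front -17.97 frontz 0.43
(array([ 0.066, -0.003,  0.044]), array([-0.0005,  0.0009,  0.0002]))
(array([ 0.086, -0.003,  0.094]), array([-0.0005,  0.0009,  0.0002]))
```

View pics/c11.png

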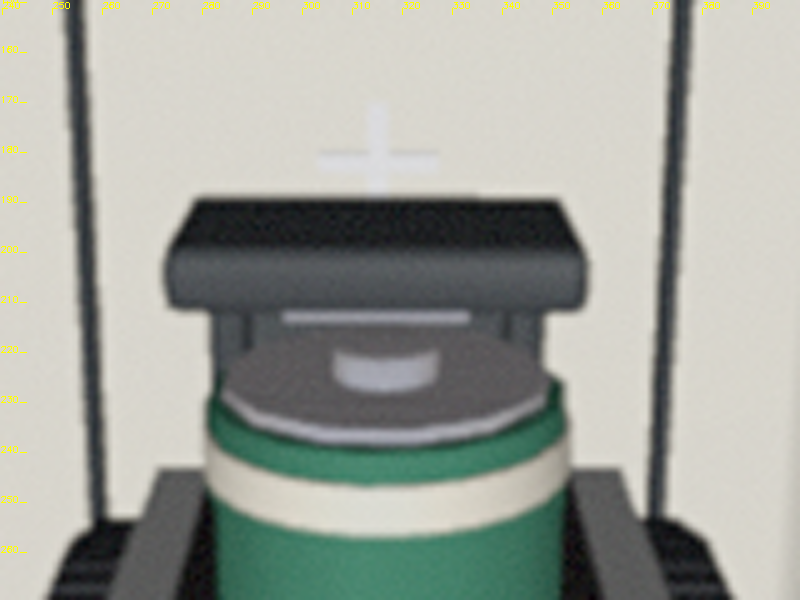

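Emit:
step_arm --deltas '[{"translation": [0.04, 0, 0.05], "rot": [0, 0, 0]}, {"translation": [0.07, 0, 0.08], "rot": [0, 0, 0]}, {"translation": [0.07, 0, 0.08], "rot": [0, 0, 0]}, {"translation": [0.07, 0, 0.08], "rot": [0, 0, 0]}]'

```text
clock: 13.6
eef_pos: [537.2, 38.8, 210.7]
tcp_rot: [-3.141, 0.002, -3.141]
contact_force: [-9.3, 1.2, 5.2]
opening: 0.355
```

Run:
```python
from h import *
rep()
```

```text
13.6 [-9.3  1.2  5.2] [ 0.1   1.4  -0.11] {'X': -77.01, 'dl': 0.18, 'th': -0.12, 'yaw': 0.02, 'y': 0.04, 'roll': -0.03} corner -76.94 front -18.01 frontz 0.06
```

Emit:
step_arm --deltas '[{"translation": [0.05, 0, 0], "rot": [0, 0, 0]}, {"translation": [0.1, 0, 0], "rot": [0, 0, 0]}, {"translation": [0.1, 0, 0], "rot": [0, 0, 0]}]'

```text
clock: 13.98
eef_pos: [536.5, 38.8, 210.7]
tcp_rot: [-3.141, 0.003, -3.141]
contact_force: [-7.0, 0.3, 4.6]
opening: 0.354
```

Run:
```python
from h import *
rep()
f=grab("wrist","w12"); crop(f,240,150,400,350,4,"c12")
```

```text
13.975 [-7.   0.3  4.6] [ 0.04  1.11 -0.07] {'X': -76.5, 'dl': 0.23, 'th': -0.18, 'yaw': 0.01, 'y': 0.06, 'roll': -0.02} corner -76.4 front -17.5 frontz 0.04
```

View pics/c12.png

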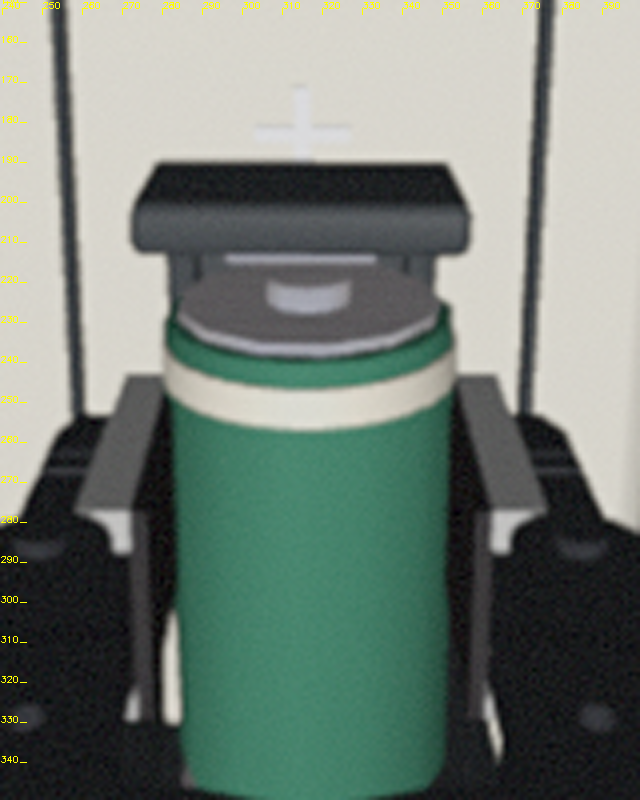

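Emit:
step_arm --deltas '[{"translation": [0.05, 0, 0], "rot": [0, 0.002, 0]}, {"translation": [0.1, 0, 0], "rot": [0, 0.003, 0]}, {"translation": [0.1, 0, 0], "rot": [0, 0.003, 0]}, {"translation": [0.1, 0, 0], "rot": [0, 0.003, 0]}]'

```text
clock: 14.52
eef_pos: [535.7, 38.8, 210.7]
tcp_rot: [-3.141, 0.001, -3.141]
contact_force: [-6.3, 0.1, 3.0]
opening: 0.354
```

Run:
```python
from h import *
rep()
```

```text
14.525 [-6.3  0.1  3. ] [ 0.07  0.99 -0.08] {'X': -75.26, 'dl': 0.16, 'th': -0.03, 'yaw': 0.01, 'y': 0.04, 'roll': -0.02} corner -75.24 front -16.26 frontz 0.13
```

Emit:
step_arm --deltas '[{"translation": [0.04, 0, 0], "rot": [0, 0, 0]}, {"translation": [0.08, 0, 0], "rot": [0, 0, 0]}, {"translation": [0.08, 0, 0], "rot": [0, 0, 0]}, {"translation": [0.08, 0, 0], "rot": [0, 0, 0]}]'

```text
clock: 15.02
eef_pos: [535.3, 38.8, 210.7]
tcp_rot: [-3.141, 0.002, -3.141]
contact_force: [-5.3, 0.9, 2.4]
opening: 0.355
```

Run:
```python
from h import *
rep()
f=grab("wrist","w13"); crop(f,240,150,400,350,4,"c13")
```

```text
15.025 [-5.3  0.9  2.4] [ 0.05  0.82 -0.04] {'X': -75.07, 'dl': 0.2, 'th': -0.09, 'yaw': 0.02, 'y': 0.05, 'roll': -0.02} corner -75.02 front -16.07 frontz 0.11
```

View pics/c13.png

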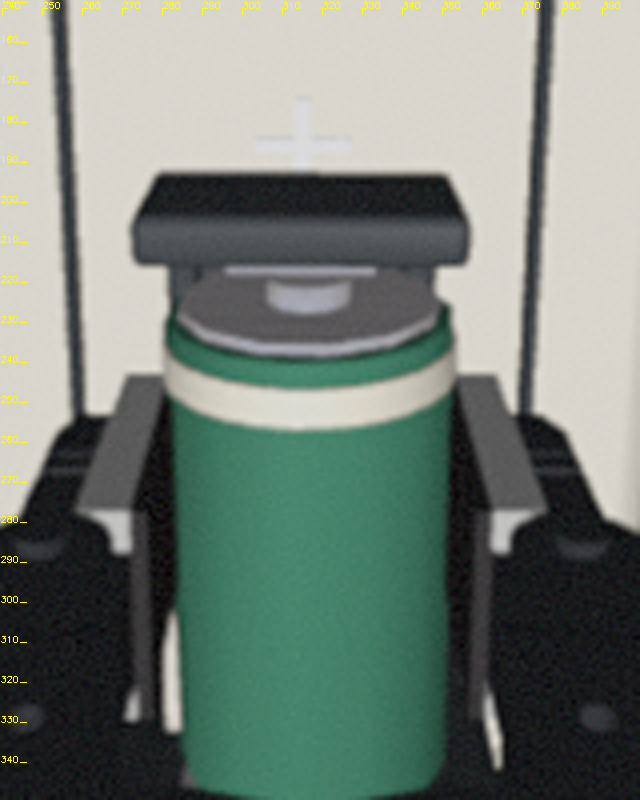

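Emit:
step_arm --deltas '[{"translation": [0.03, 0, 0], "rot": [0, 0, 0]}, {"translation": [0.03, 0, 0], "rot": [0, 0, 0]}, {"translation": [0.03, 0, 0], "rot": [0, 0, 0]}, {"translation": [0.03, 0, 0], "rot": [0, 0, 0]}]' --grip 105

```text
clock: 15.58
eef_pos: [535.5, 38.8, 210.8]
tcp_rot: [-3.141, 0.003, -3.141]
contact_force: [-0.4, 0.5, 0.2]
opening: 0.586
```

Run:
```python
from h import *
rep()
f=grab("wrist","w14"); crop(f,240,150,400,350,4,"c14")
```

```text
15.575 [-0.4  0.5  0.2] [ 0.02 -0.02  0.04] {'X': -75.51, 'dl': 0.34, 'th': -0.16, 'yaw': 0.03, 'y': 0.04, 'roll': -0.02} corner -75.42 front -16.51 frontz 0.18
```

View pics/c14.png

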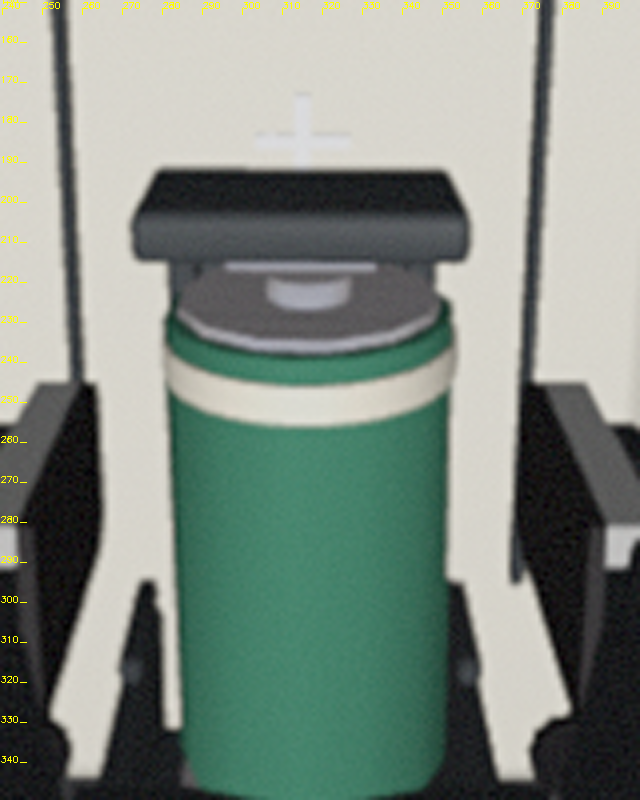

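Emit:
step_arm --deltas '[{"translation": [0, 0, -2], "rot": [0, 0, 0]}, {"translation": [0, 0, -6], "rot": [0, 0, 0]}, {"translation": [1, 0, -10], "rot": [0, 0, 0]}, {"translation": [2.5, 0, -11], "rot": [0, 0, 0]}, {"translation": [3, 0, -11], "rot": [0, 0, 0]}, {"translation": [3, 0, -11], "rot": [0, 0, 0]}]'

```text
clock: 16.38
eef_pos: [504.4, 38.8, 319.6]
tcp_rot: [-3.141, 0.001, -3.141]
contact_force: [0.0, -0.6, 1.3]
opening: 0.588
```

Run:
```python
from h import *
rep(); print(pose()[0])
f=grab("wrist","w15"); crop(f,250,50,390,300,4,"c15")
im=cv2.imread("pics/c15.png"); cv2.imwrite("pics/c15.png",im[400:])
g=grab("scene"); crop(g,280,160,360,240,8,"s15")
import pickle; pickle.dump((f,pose()),open("w15.pkl","wb"))
```

```text
16.375 [ 0.  -0.6  1.3] [0.01 0.04 0.01] {'X': -43.92, 'dl': 109.01, 'th': -0.03, 'yaw': 0.03, 'y': 0.09, 'roll': -0.03} corner -43.9 front 15.08 frontz 108.98
[504.36409122  38.80353437 319.58632086]
```

View pics/w15.png

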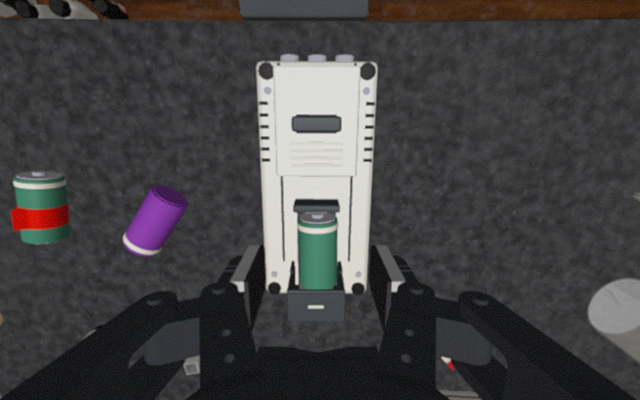

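View pics/c15.png

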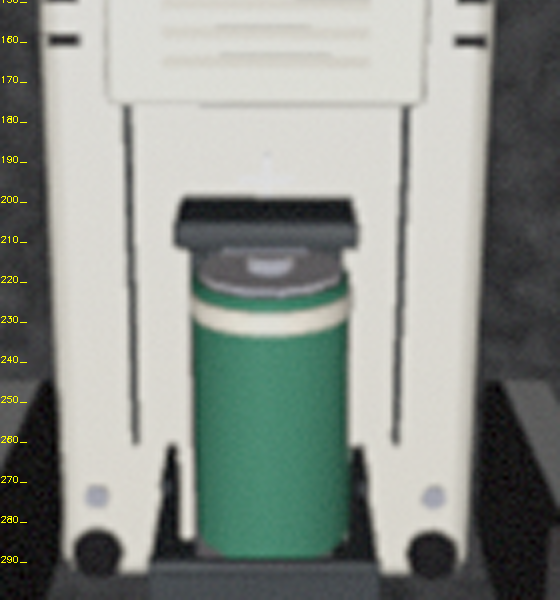

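View pics/s15.png

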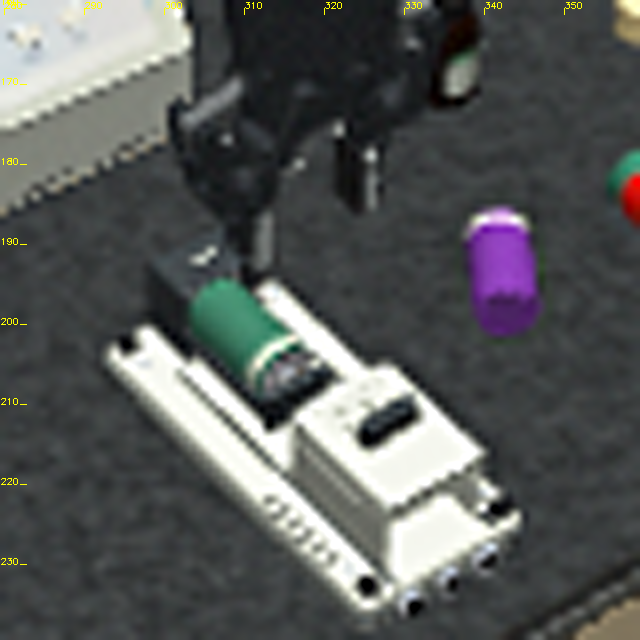

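Run:
```python
from h import *
import pickle
f,po=pickle.load(open("w15.pkl","rb"))
def L(x,y,z): return [498.4-x,38.4-y,z]
for n,p in dict(rimtop=L(-17,0,63),rimL=L(-17,16.5,46.5),rimR=L(-17,-16.5,46.5),tip=L(-14.5,0,46.5),wallL=L(-14.5,19,47),wallR=L(-14.5,-19,47),lip=L(-70,0,70),lipu=L(-70,0,66.8),topatlip=L(-70,0,63),finT=L(58,0,84)).items(): print(n,proj(f,p).round(1))
# if front not level by 1mm
print(proj(f,L(-17,0,65)))
```

```text
rimtop [[316.4 225. ]]
rimL [[296.  218.2]]
rimR [[336.9 218.3]]
tip [[316.4 215.3]]
wallL [[292.8 215.5]]
wallR [[340.1 215.5]]
lip [[316.4 292.3]]
lipu [[316.4 290.1]]
topatlip [[316.4 287.6]]
finT [[316.3 123.2]]
[[316.38496115 225.89438835]]
```

Run:
```python
from h import *
r=[np.pi,0,np.pi]
for p in [(530,38.4,255),(530,38.4,238)]: print(delta(p,r))
```

```text
(array([-2.497, -0.041,  6.459]), array([-0.0005,  0.0007,  0.0005]))
(array([-2.496, -0.04 ,  8.159]), array([-0.0005,  0.0007,  0.0005]))
```

Emit:
step_arm --deltas '[{"translation": [-1.5, -0.04, 0.5], "rot": [0, 0, 0]}, {"translation": [-2.5, -0.04, 2], "rot": [0, 0, 0]}, {"translation": [-2.5, -0.04, 4], "rot": [0, 0, 0]}, {"translation": [-2.5, -0.04, 6], "rot": [0, 0, 0]}, {"translation": [-2.5, -0.04, 7.8], "rot": [0, 0, 0]}, {"translation": [-2.5, -0.04, 7.8], "rot": [0, 0, 0]}, {"translation": [-2.5, -0.04, 7.8], "rot": [0, 0, 0]}]' --grip 255 --squeeze 20

```text
clock: 17.35
eef_pos: [530.7, 38.4, 242.5]
tcp_rot: [-3.141, 0.002, -3.141]
contact_force: [0.2, 0.3, 0.9]
opening: 0.004
```

Run:
```python
from h import *
rep();print(pose()[0],readout.sense()["opening"])
f=grab("wrist","w16")
```

```text
17.35 [0.2 0.3 0.9] [-0.01 -0.04 -0.05] {'X': -70.56, 'dl': 32.01, 'th': -0.12, 'yaw': 0.03, 'y': 0.46, 'roll': -0.03} corner -70.49 front -11.56 frontz 31.89
[530.7372275   38.41162501 242.53409123] 0.004422545792172867
```

View pics/w16.png

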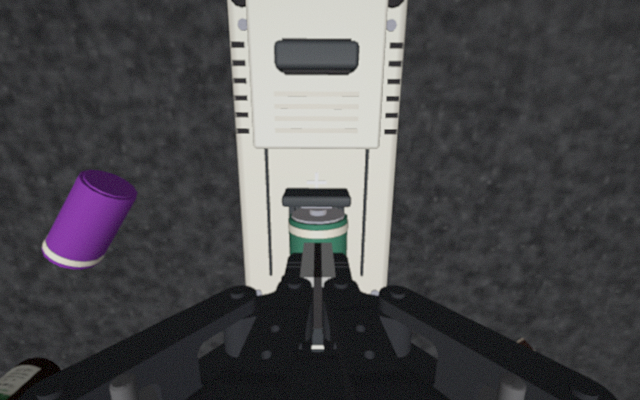

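Emit:
step_arm --deltas '[{"translation": [0, 0, 0.4], "rot": [0, 0, 0]}, {"translation": [0, 0, 0.55], "rot": [0, 0, 0]}, {"translation": [0, 0, 0.65], "rot": [0, 0, 0]}, {"translation": [0, 0, 0.65], "rot": [0, 0, 0]}]'

```text
clock: 17.9
eef_pos: [530.3, 38.4, 236.3]
tcp_rot: [-3.141, 0.002, -3.141]
contact_force: [0.2, 1.0, -0.4]
opening: -0.001
```

Run:
```python
from h import *
print(pose()[0],readout.sense()["contact_force"])
```

```text
[530.27975154  38.41523999 236.28120579] [ 0.2142328   1.03966501 -0.3978094 ]
```

Emit:
step_arm --deltas '[{"translation": [0, 0, 0.04], "rot": [0, 0, 0]}, {"translation": [0, 0, 0.08], "rot": [0, 0, 0]}, {"translation": [0, 0, 0.08], "rot": [0, 0, 0]}]'

```text
clock: 18.27
eef_pos: [530.4, 38.4, 235.6]
tcp_rot: [-3.141, 0.003, -3.141]
contact_force: [-0.4, 0.6, 2.8]
opening: 0.0
```

Run:
```python
from h import *
print(pose()[0],readout.sense()["contact_force"])
```

```text
[530.36443659  38.43424538 235.62172489] [-0.43429191  0.62526894  2.8055931 ]
```

Emit:
step_arm --deltas '[{"translation": [0, 0, -2], "rot": [0, -0.002, 0]}, {"translation": [1, 0, -4.2], "rot": [0, -0.002, 0]}, {"translation": [5, 0, -4.5], "rot": [0, -0.002, 0]}, {"translation": [9.5, 0, -4.5], "rot": [0, -0.002, 0]}, {"translation": [11.5, 0, -4.2], "rot": [0, -0.002, 0]}, {"translation": [11.5, 0, -4], "rot": [0, -0.002, 0]}, {"translation": [11.5, 0, -4], "rot": [0, -0.002, 0]}]'

```text
clock: 19.15
eef_pos: [416.3, 38.4, 275.4]
tcp_rot: [-3.141, 0.006, -3.141]
contact_force: [0.5, 0.2, -0.3]
opening: 0.003
```

Run:
```python
from h import *
f=grab("scene"); print(pose()[0],readout.sense()["contact_force"]); crop(f,280,160,360,240,8,"s17")
print(delta([414,38.4,246.5],[np.pi,0,np.pi]))
```

```text
[416.48952735  38.44262789 275.37616722] [ 0.09009055  0.47319387 -0.23504515]
(array([ 0.265, -0.003,  2.886]), array([-0.0004,  0.0056,  0.0005]))
```

View pics/s17.png

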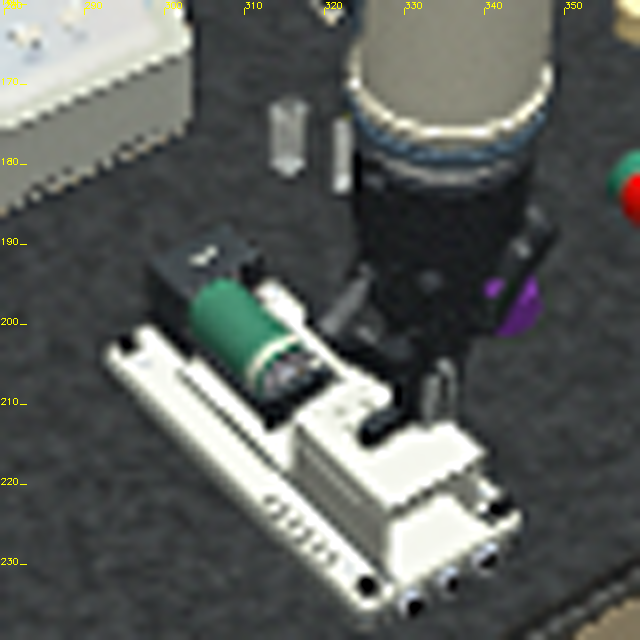

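Emit:
step_arm --deltas '[{"translation": [0.2, 0, 1.5], "rot": [0, 0.005, 0]}, {"translation": [0.2, 0, 2.8], "rot": [0, 0.005, 0]}, {"translation": [0.2, 0, 2.8], "rot": [0, 0.005, 0]}, {"translation": [-0.5, 0, 2.8], "rot": [0, 0.005, 0]}, {"translation": [-1.1, 0, 2.8], "rot": [0, 0.005, 0]}, {"translation": [-1.8, 0, 2.8], "rot": [0, 0.005, 0]}]'

```text
clock: 19.95
eef_pos: [433.6, 38.4, 247.4]
tcp_rot: [-3.141, -0.001, -3.141]
contact_force: [-2.7, -0.2, 0.5]
opening: -0.0
```

Run:
```python
from h import *
print(pose()[0],readout.sense()["contact_force"]); f=grab("wrist","w18")
```

```text
[433.60864652  38.36201519 247.39838896] [-2.65933799 -0.23597588  0.54952825]
```

View pics/w18.png

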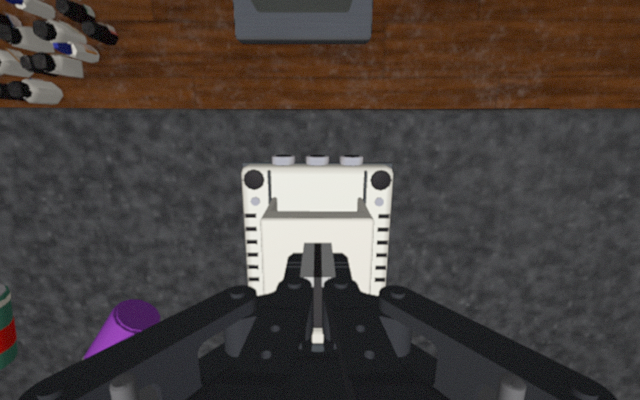

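Emit:
step_arm --deltas '[{"translation": [-1.0, 0, 0], "rot": [0, 0, 0]}, {"translation": [-2.1, 0, 0], "rot": [0, 0, 0]}, {"translation": [-3.2, 0, 0], "rot": [0, 0, 0]}, {"translation": [-4.3, 0, 0], "rot": [0, 0, 0]}, {"translation": [-5.4, 0, 0], "rot": [0, 0, 0]}, {"translation": [-6.4, 0, 0], "rot": [0, 0, 0]}, {"translation": [-7.2, 0, 0], "rot": [0, 0, 0]}, {"translation": [-7.5, 0, 0], "rot": [0, 0, 0]}]'

```text
clock: 21.0
eef_pos: [508.8, 38.4, 247.2]
tcp_rot: [-3.141, -0.0, -3.141]
contact_force: [-1.9, -0.5, 1.6]
opening: 0.001
```

Run:
```python
from h import *
print(pose()[0],readout.sense()["contact_force"])
```

```text
[508.83318422  38.44429316 247.16382041] [-1.86206256 -0.52903374  1.61823601]
```

Now creep to the stop.

Emit:
step_arm --deltas '[{"translation": [-0.3, 0, 0], "rot": [0, 0, 0]}, {"translation": [-0.6, 0, 0], "rot": [0, 0, 0]}, {"translation": [-0.8, 0, 0], "rot": [0, 0, 0]}, {"translation": [-0.9, 0, 0], "rot": [0, 0, 0]}, {"translation": [-0.9, 0, 0], "rot": [0, 0, 0]}]'

```text
clock: 21.62
eef_pos: [514.8, 38.4, 246.8]
tcp_rot: [-3.141, -0.008, -3.141]
contact_force: [-13.7, -0.4, 11.6]
opening: 0.002
```

Run:
```python
from h import *
print(pose()[0],readout.sense()["contact_force"])
```

```text
[514.80389153  38.44166033 246.77467453] [-13.70899607  -0.38466734  11.58705913]
```

Emit:
step_arm --deltas '[{"translation": [0.5, 0, 0], "rot": [0, 0.008, 0]}, {"translation": [1.0, 0, -0.5], "rot": [0, 0.008, 0]}, {"translation": [1.5, 0, -4], "rot": [0, 0.008, 0]}, {"translation": [1.5, 0, -8], "rot": [0, 0.008, 0]}, {"translation": [1.5, 0, -10], "rot": [0, 0.008, 0]}, {"translation": [1.5, 0, -10], "rot": [0, 0.008, 0]}, {"translation": [1.5, 0, -10], "rot": [0, 0.008, 0]}]'

```text
clock: 22.5
eef_pos: [502.1, 38.5, 346.7]
tcp_rot: [-3.141, -0.009, -3.141]
contact_force: [-0.4, -0.5, -0.7]
opening: -0.002
```

Run:
```python
from h import *
f=grab("wrist","w19"); print(pose()[0],readout.sense()["contact_force"],readout.sense()["clock"])
g=grab("scene"); crop(g,280,160,360,240,8,"s19")
import pickle; pickle.dump((f,pose()),open("w19.pkl","wb"))
crop(f,250,80,390,260,4,"c19")
```

```text
[502.010608    38.45408893 346.32016116] [ 0.64360785 -0.35346765  0.6700331 ] 22.55
```

View pics/w19.png

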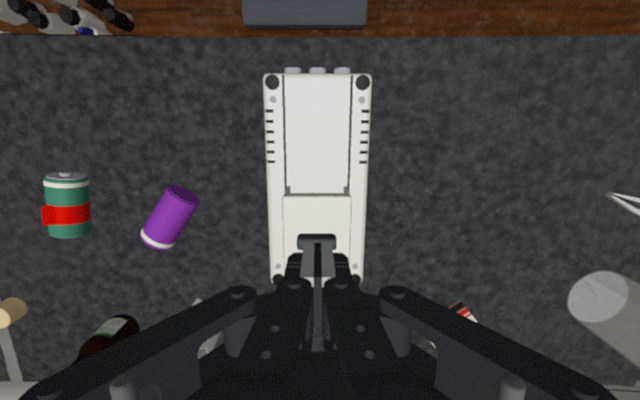

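View pics/c19.png

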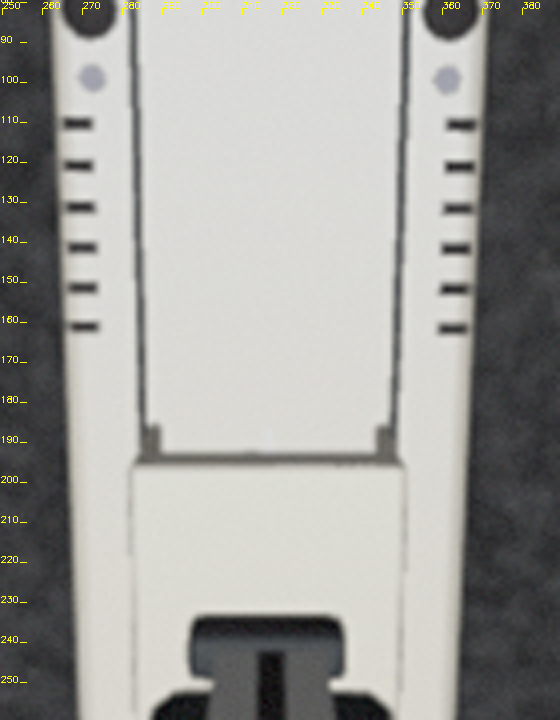

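View pics/s19.png

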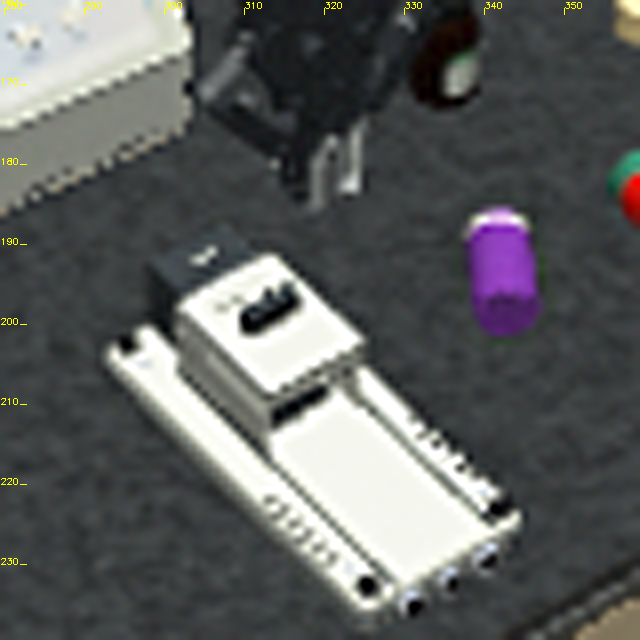

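Run:
```python
from h import *
import pickle
f,po=pickle.load(open("w19.pkl","rb"))
print(onz(f,(283,195.5),70),onz(f,(350,195.5),70),onz(f,(317,233.5),84), onz(f,(272,82),24))
```

```text
[492.5647863   11.21102674  70.        ] [492.52351732  65.01482609  70.        ] [519.77051022  38.53831499  84.        ] [402.44116791  -0.58049978  24.        ]
```

Run:
```python
from h import *
g=grab("scene")
a=onz(g,(328.2,212.1),80);b=onz(g,(313.1,198.0),80);print(a,b,b-a)
# cover corners z=70: open near-left / far ; crop coords
def c(x,y): return (280+x/8-.5,160+y/8-.5)
for o,n in [((392,505),(270,392)),((483,452),(365,343)),((295,418),(180,305))]:
    a=onz(g,c(*o),70);b=onz(g,c(*n),70);print(a.round(1),b.round(1),(b-a).round(1))
# expected hood lip/top in scene crop
def L(x,y,z): return [498.4-x,38.4-y,z]
for n,p in dict(lipL=L(-70,22,70),lipR=L(-70,-22,70),c93=L(498.4-405.5-93.5,28,70),c86=L(498.4-405.5-86,28,70)).items():
    q=proj(g,p)[0]; print(n,(q[0]+.5-280)*8,(q[1]+.5-160)*8)
crop(g,290,180,330,215,16,"s20")
```

```text
[436.79475979  39.30115832  80.        ] [525.98021608  39.69497008  80.        ] [89.18545629  0.39381177  0.        ]
[403.3  64.4  70. ] [490.5  66.1  70. ] [87.2  1.7  0. ]
[403.4  11.3  70. ] [488.8  11.5  70. ] [85.4  0.2  0. ]
[470.9  66.8  70. ] [560.1  65.9  70. ] [89.2 -0.9  0. ]
lipL 252.91845021490917 250.72395007608384
lipR 178.8998062148271 289.8957934531545
c93 353.2335272694668 329.30576802919813
c86 363.23995690318543 338.5931289895941
```

View pics/s20.png

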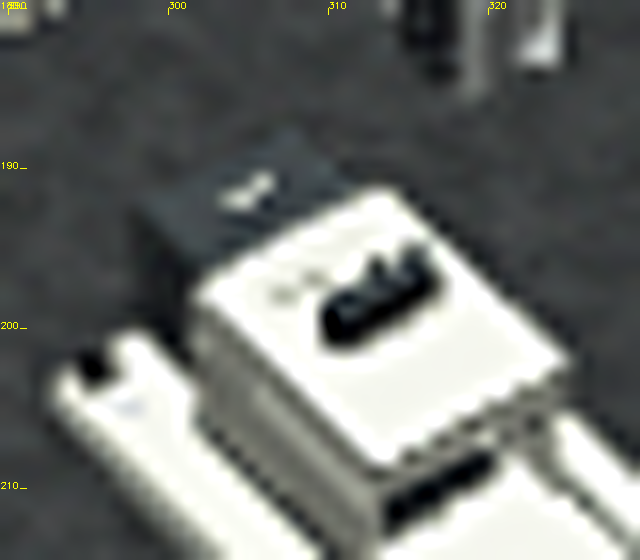

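Run:
```python
import cv2,numpy as np
a=cv2.imread("pics/s15.png")[160:440,80:400]; b=cv2.imread("pics/s19.png")[160:440,80:400]
cv2.imwrite("pics/cmp.png",np.hstack([cv2.resize(a,None,fx=1.25*1,fy=1.25),cv2.resize(b,None,fx=1.25,fy=1.25)]))
```

```text
(no output)
```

View pics/cmp.png

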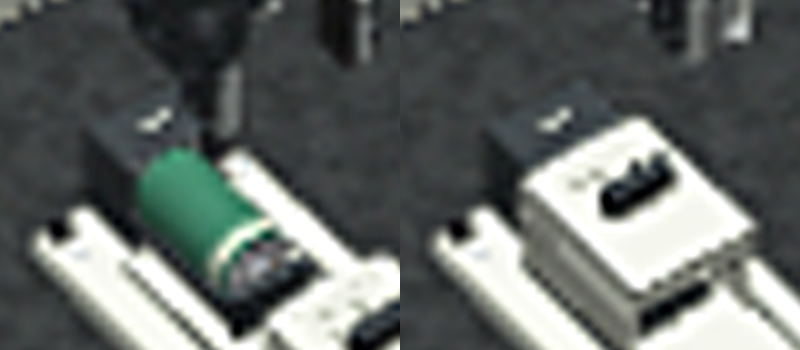

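Emit:
step_arm --deltas '[{"translation": [-4, 0, 0], "rot": [0, 0, 0]}, {"translation": [-7.5, 0, 2], "rot": [0, 0, 0]}, {"translation": [-7.5, 0, 2], "rot": [0, 0, 0]}, {"translation": [-7.5, 0, 2], "rot": [0, 0, 0]}]'

```text
clock: 23.15
eef_pos: [576.5, 38.4, 325.7]
tcp_rot: [-3.141, -0.011, -3.141]
contact_force: [-0.7, 0.6, 0.1]
opening: 0.002
```

Run:
```python
from h import *
f=grab("wrist","w21"); print(pose()[0],readout.sense()["clock"])
import pickle; pickle.dump((f,pose()),open("w21.pkl","wb"))
crop(f,260,90,380,260,4.5,"c21")
```

```text
[576.3631848   38.45853495 326.18108391] 23.2
```

View pics/c21.png

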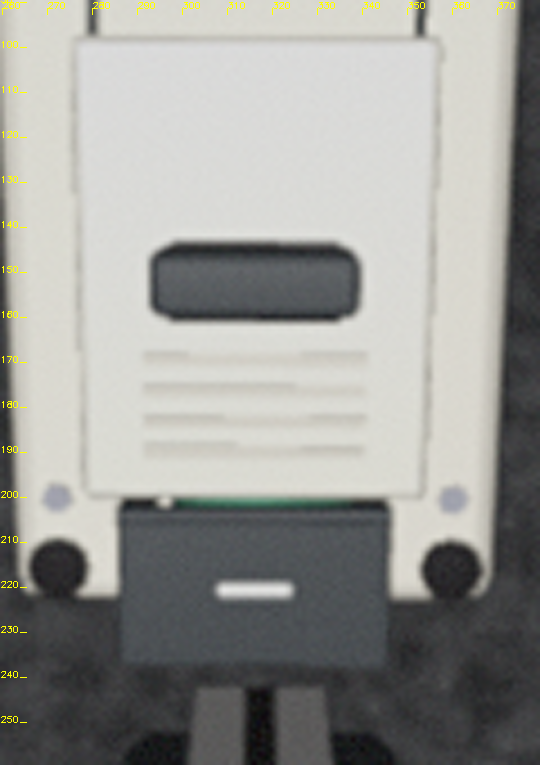

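Run:
```python
from h import *
import pickle
f,po=pickle.load(open("w15.pkl","rb"))
crop(f,250,50,390,190,5,"c15n")
k,po=pickle.load(open("w21.pkl","rb"))
print("w15 farfeet",onz(f,(274,288),24),onz(f,(358,288),24),"w21 farfeet",onz(k,(273,216.2),24),onz(k,(360.5,216.5),24))
print("w15 cover far",onz(f,(316,175.5),70),"w21 cover far",onz(k,(316,200),70),"near",onz(k,(316,98.3),70), "lip",onz(k,(316,203),70), onz(k,(316,203),63),onz(k,(316,201),67))
print("fin w21: near top",onz(k,(316,146),84),"far top",onz(k,(316,160.5),84))
```

```text
w15 farfeet [591.59095187  -1.51056389  24.        ] [591.52927282  77.39184542  24.        ] w21 farfeet [591.35019295  -1.14180169  24.        ] [591.57481288  77.62062422  24.        ]
w15 cover far [476.20071702  38.13861822  70.        ] w21 cover far [564.75824836  37.74249318  70.        ] near [493.66081869  37.76482925  70.        ] lip [567.04562807  37.74183341  70.        ] [568.87140914  37.71437591  63.        ] [566.28161819  37.7305116   67.        ]
fin w21: near top [524.42640724  37.80850548  84.        ] far top [533.98790224  37.80551601  84.        ]
```

View pics/c15n.png

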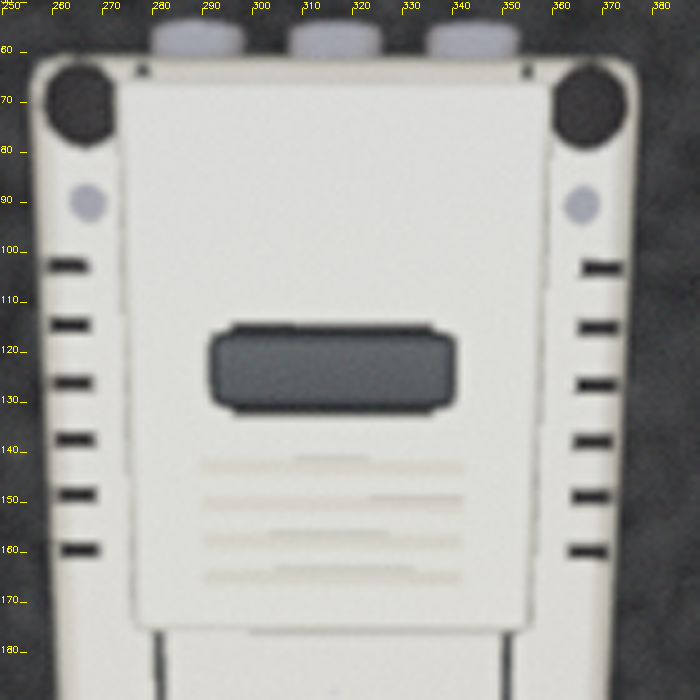

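Run:
```python
from h import *
print(delta([500,38.4,275],[np.pi,0,np.pi]),delta([500,38.4,250],[np.pi,0,np.pi]))
```

```text
(array([ 7.583, -0.   ,  5.196]), array([-0.0005, -0.0103,  0.0004])) (array([7.558e+00, 1.000e-03, 7.696e+00]), array([-0.0005, -0.0103,  0.0004]))
```

Emit:
step_arm --deltas '[{"translation": [4, 0, 1], "rot": [0, -0.005, 0]}, {"translation": [7.5, 0, 3], "rot": [0, -0.01, 0]}, {"translation": [7.6, 0, 6], "rot": [0, -0.01, 0]}, {"translation": [7.6, 0, 7.7], "rot": [0, -0.01, 0]}, {"translation": [7.6, 0, 7.7], "rot": [0, -0.01, 0]}, {"translation": [7.6, 0, 7.7], "rot": [0, -0.01, 0]}]'

```text
clock: 23.95
eef_pos: [500.6, 38.4, 251.1]
tcp_rot: [-3.141, 0.002, -3.141]
contact_force: [0.7, -0.6, -0.0]
opening: 0.004
```

Run:
```python
from h import *
f=grab("wrist","w22");print(pose()[0],pose()[1].as_euler("xyz"),readout.sense()["contact_force"])
g=grab("scene"); crop(g,280,150,370,240,7,"s22")
```

```text
[500.7749917   38.44734138 251.24189076] [-3.14127152e+00  2.76718902e-03 -3.14112025e+00] [-0.57463202  0.27852001  0.19329183]
```

View pics/w22.png

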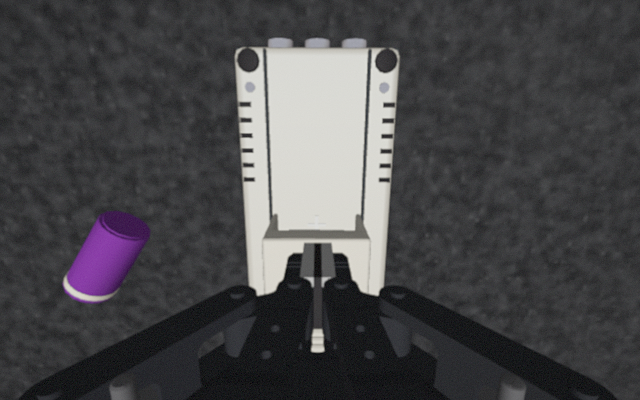

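View pics/s22.png

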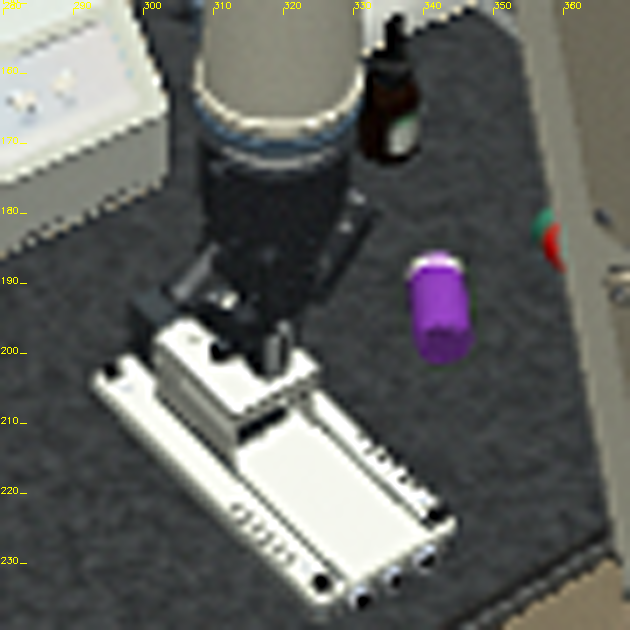

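Emit:
step_arm --deltas '[{"translation": [-0.6, 0, 0.2], "rot": [0, -0.003, 0]}, {"translation": [-1.1, 0, 0.2], "rot": [0, -0.003, 0]}, {"translation": [-1.4, 0, 0.2], "rot": [0, -0.003, 0]}, {"translation": [-1.6, 0, 0.2], "rot": [0, -0.003, 0]}, {"translation": [-1.6, 0, 0.2], "rot": [0, -0.003, 0]}]'

```text
clock: 24.68
eef_pos: [514.1, 38.4, 247.6]
tcp_rot: [-3.141, -0.004, -3.141]
contact_force: [-13.6, 0.5, 10.7]
opening: -0.003
```

Run:
```python
from h import *
s=readout.sense();print(pose()[0],pose()[1].as_euler("xyz"),s["contact_force"],s["wrist_torque"])
```

```text
[514.11493207  38.35332118 247.6092524 ] [-3.14086022 -0.00399909 -3.14129575] [-13.64138326   0.51287827  10.70529652] [0.05367534 2.09934752 0.00828012]
```

Emit:
step_arm --deltas '[{"translation": [0, 0, -0.15], "rot": [0, 0, 0]}, {"translation": [-0.05, 0, -0.25], "rot": [0, 0, 0]}, {"translation": [-0.1, 0, -0.25], "rot": [0, 0, 0]}, {"translation": [-0.1, 0, -0.25], "rot": [0, 0, 0]}]'

```text
clock: 25.18
eef_pos: [514.5, 38.3, 248.9]
tcp_rot: [-3.141, -0.006, -3.141]
contact_force: [-10.3, 1.1, -2.6]
opening: 0.006
```

Run:
```python
from h import *
s=readout.sense();print(pose()[0],pose()[1].as_euler("xyz"),s["contact_force"],s["wrist_torque"])
```

```text
[514.48792428  38.30392408 248.91249132] [-3.14070113 -0.00581316 -3.14129341] [-10.27922348   1.07030576  -2.60266279] [ 0.07484846  1.82359061 -0.02557462]
```

Emit:
step_arm --deltas '[{"translation": [-0.1, 0, 0], "rot": [0, 0, 0]}, {"translation": [-0.2, 0, 0], "rot": [0, 0, 0]}, {"translation": [-0.3, 0, -0.05], "rot": [0, 0, 0]}, {"translation": [-0.3, 0, -0.05], "rot": [0, 0, 0]}]'

```text
clock: 25.68
eef_pos: [515.6, 38.3, 248.9]
tcp_rot: [-3.141, -0.011, -3.141]
contact_force: [-18.7, 0.6, 2.6]
opening: 0.0
```

Run:
```python
from h import *
s=readout.sense();print(pose()[0],pose()[1].as_euler("xyz"),s["contact_force"],s["wrist_torque"])
```

```text
[515.62162642  38.30384113 248.88452395] [-3.14059002 -0.01135927 -3.14135535] [-18.68987032   0.63483549   2.64152458] [0.17618065 3.16520586 0.07386129]
```

Emit:
step_arm --deltas '[{"translation": [1, 0, 0], "rot": [0, -0.011, 0]}, {"translation": [1, 0, -2], "rot": [0, -0.011, 0]}, {"translation": [0.5, 0, -3.5], "rot": [0, -0.011, 0]}, {"translation": [-2, 0, -3.5], "rot": [0, -0.011, 0]}, {"translation": [-3.4, 0, -3.0], "rot": [0, -0.011, 0]}, {"translation": [-3.4, 0, -2.2], "rot": [0, -0.011, 0]}, {"translation": [-3.4, 0, -2.0], "rot": [0, -0.011, 0]}]'

```text
clock: 26.55
eef_pos: [553.4, 38.4, 270.0]
tcp_rot: [-3.141, 0.012, -3.141]
contact_force: [0.2, -0.1, -0.4]
opening: -0.0
```

Run:
```python
from h import *
s=readout.sense();print(pose()[0],pose()[1].as_euler("xyz"),s["contact_force"])
print(delta([553,38.4,248.5],[np.pi,0,np.pi]))
```

```text
[553.43320684  38.37154454 270.02200401] [-3.14098887  0.01243499 -3.14117412] [ 0.21585266 -0.10762748 -0.36006328]
(array([0.07 , 0.004, 2.151]), array([-0.0006,  0.0124,  0.0004]))
```

Emit:
step_arm --deltas '[{"translation": [0.07, 0, 1.2], "rot": [0, 0.012, 0]}, {"translation": [0.07, 0, 2.1], "rot": [0, 0.012, 0]}, {"translation": [0.07, 0, 2.15], "rot": [0, 0.012, 0]}, {"translation": [0.7, 0, 2.15], "rot": [0, 0.012, 0]}, {"translation": [1.8, 0, 2.15], "rot": [0, 0.012, 0]}, {"translation": [3.2, 0, 2.15], "rot": [0, 0.012, 0]}, {"translation": [4.6, 0, 2.15], "rot": [0, 0.012, 0]}, {"translation": [5.6, 0, 2.15], "rot": [0, 0.012, 0]}]'

```text
clock: 27.55
eef_pos: [497.8, 38.4, 249.3]
tcp_rot: [-3.141, 0.004, -3.141]
contact_force: [1.7, 0.5, 1.2]
opening: 0.002
```

Run:
```python
from h import *
s=readout.sense();print(pose()[0],pose()[1].as_euler("xyz"),s["contact_force"])
```

```text
[497.76617191  38.43662958 249.34071087] [-3.14120037  0.0036913  -3.14107757] [1.68851224 0.48812293 1.20935713]
```

Emit:
step_arm --deltas '[{"translation": [-0.3, 0, -2], "rot": [0, 0, 0]}, {"translation": [-1, 0, -4], "rot": [0, 0, 0]}, {"translation": [-4, 0, -4], "rot": [0, 0, 0]}, {"translation": [-5.4, 0, -3], "rot": [0, -0.003, 0]}, {"translation": [-5.4, 0, -2], "rot": [0, -0.003, 0]}, {"translation": [-5.4, 0, -2], "rot": [0, -0.003, 0]}]'

```text
clock: 28.3
eef_pos: [551.0, 38.3, 267.2]
tcp_rot: [-3.141, 0.002, -3.141]
contact_force: [0.7, 0.7, 0.4]
opening: 0.0
```

Run:
```python
from h import *
s=readout.sense();print(pose()[0],pose()[1].as_euler("xyz"),s["contact_force"])
f=grab("wrist","w23")
g=grab("scene"); crop(g,280,160,360,240,8,"s23")
```

```text
[550.97045339  38.34225561 267.21814878] [-3.14083460e+00  1.60569278e-03 -3.14110560e+00] [0.66133883 0.70446085 0.35156035]
```

View pics/w23.png

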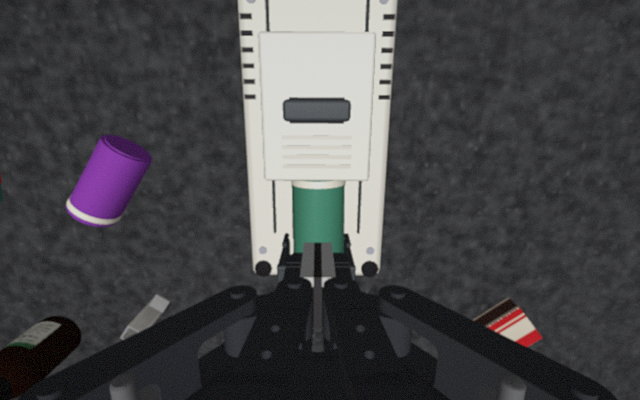

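View pics/s23.png

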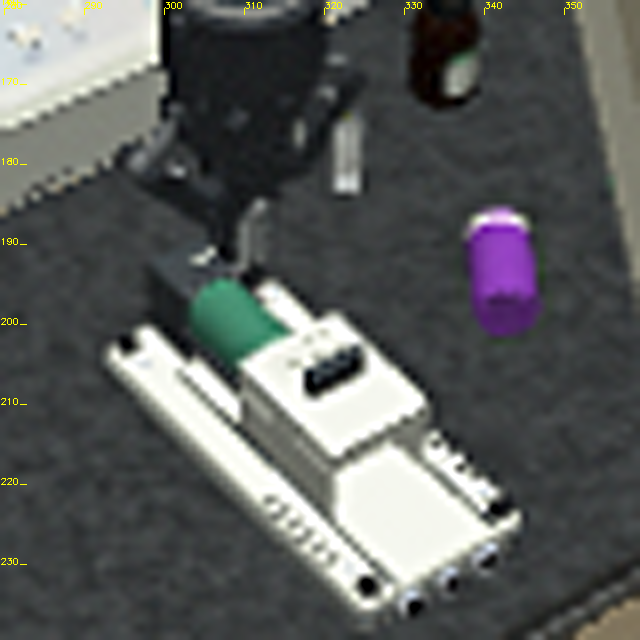

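Emit:
step_arm --deltas '[{"translation": [0.1, 0, 1.5], "rot": [0, 0, 0]}, {"translation": [0.1, 0, 2.4], "rot": [0, 0, 0]}, {"translation": [0.1, 0, 2.75], "rot": [0, 0, 0]}, {"translation": [0.1, 0, 2.85], "rot": [0, 0, 0]}, {"translation": [0.1, 0, 2.85], "rot": [0, 0, 0]}]'

```text
clock: 29.02
eef_pos: [552.0, 38.4, 240.8]
tcp_rot: [-3.141, 0.007, -3.141]
contact_force: [0.3, 0.3, -0.1]
opening: 0.002
```

Run:
```python
from h import *
s=readout.sense();print(pose()[0],pose()[1].as_euler("xyz"),s["contact_force"])
```

```text
[552.00561272  38.416094   240.84135547] [-3.1411574   0.00657055 -3.14113398] [ 0.26508598  0.26236368 -0.1301082 ]
```

Emit:
step_arm --deltas '[{"translation": [0.2, 0, 0.25], "rot": [0, 0.006, 0]}, {"translation": [0.2, 0, 0.38], "rot": [0, 0.006, 0]}, {"translation": [0.2, 0, 0.42], "rot": [0, 0.006, 0]}, {"translation": [0.2, 0, 0.42], "rot": [0, 0.006, 0]}]'

```text
clock: 29.52
eef_pos: [550.0, 38.4, 236.5]
tcp_rot: [-3.141, 0.0, -3.141]
contact_force: [-0.6, 0.1, -1.0]
opening: 0.001
```

Run:
```python
from h import *
s=readout.sense();print(pose()[0],pose()[1].as_euler("xyz"),s["contact_force"])
```

```text
[549.96411314  38.44028394 236.54899606] [-3.14118366e+00  4.53856929e-04 -3.14114218e+00] [-0.64498425  0.14413083 -1.04334211]
```

Emit:
step_arm --deltas '[{"translation": [0, 0, 0.06], "rot": [0, 0, 0]}, {"translation": [0, 0, 0.12], "rot": [0, 0, 0]}, {"translation": [0, 0, 0.12], "rot": [0, 0, 0]}]'

```text
clock: 29.9
eef_pos: [550.0, 38.4, 235.5]
tcp_rot: [-3.141, 0.001, -3.141]
contact_force: [-0.0, -0.1, 3.0]
opening: 0.003
```

Run:
```python
from h import *
s=readout.sense();print(pose()[0],pose()[1].as_euler("xyz"),s["contact_force"])
```

```text
[549.99637804  38.43796326 235.48470581] [-3.14118769e+00  5.61461094e-04 -3.14111531e+00] [-0.0258352  -0.06253157  3.02506379]
```

Run:
```python
from h import *
import pickle
f,po=pickle.load(open("w15.pkl","rb")); k,po2=pickle.load(open("w21.pkl","rb"))
print("open fin",onz(f,(316,115.5),84)[0],onz(f,(316,132),84)[0],"near/far cover",onz(f,(316,67),70)[0],onz(f,(316,175.5),70)[0],"case near",onz(f,(316,62),24)[0], "feet",onz(f,(265.5,70.5),24)[0])
print("shut fin",onz(k,(316,144.5),84)[0],onz(k,(316,160.5),84)[0],"cover",onz(k,(316,98.3),70)[0],onz(k,(316,200),70)[0],"hood lip",onz(k,(316,204),70)[0],"hood far",onz(k,(316,237.5),70)[0],"case far",onz(k,(271,222),24)[0])
```

```text
open fin 435.7868370343112 445.80820565859034 near/far cover 405.9905976859197 476.2007170217583 case near 396.05515924598296 feet 402.1833612259752
shut fin 523.450489567306 533.9879022388935 cover 493.6608186916062 564.7582483620159 hood lip 567.8106672612035 hood far 594.2021377086304 case far 596.8329576576305
```

Emit:
step_arm --deltas '[{"translation": [0, 0, -2.5], "rot": [0, 0, 0]}, {"translation": [0.5, 0, -4], "rot": [0, 0, 0]}, {"translation": [5, 0, -4], "rot": [0, 0, 0]}, {"translation": [9, 0, -4], "rot": [0, 0, 0]}, {"translation": [9.4, 0, -2.5], "rot": [0, 0, 0]}, {"translation": [9.4, 0, -1.3], "rot": [0, 0, 0]}, {"translation": [9.4, 0, -1.3], "rot": [0, 0, 0]}]'

```text
clock: 30.78
eef_pos: [456.0, 38.4, 247.6]
tcp_rot: [-3.141, -0.001, -3.141]
contact_force: [0.9, 0.6, 0.1]
opening: 0.002
```

Run:
```python
from h import *
s=readout.sense();print(pose()[0],pose()[1].as_euler("xyz"),s["contact_force"])
```

```text
[455.97383254  38.36921327 247.60886337] [-3.14103699e+00 -8.71652165e-04 -3.14113941e+00] [0.91392398 0.61967596 0.07625228]
```

Emit:
step_arm --deltas '[{"translation": [-1.0, 0, 0], "rot": [0, 0, 0]}, {"translation": [-2.2, 0, 0], "rot": [0, 0, 0]}, {"translation": [-3.4, 0, 0], "rot": [0, 0, 0]}, {"translation": [-4.5, 0, 0], "rot": [0, 0, 0]}, {"translation": [-5.2, 0, 0], "rot": [0, 0, 0]}, {"translation": [-5.6, 0, 0], "rot": [0, 0, 0]}, {"translation": [-5.9, 0, -0.1], "rot": [0, 0, 0]}, {"translation": [-6.1, 0, -0.2], "rot": [0, 0, 0]}]'

```text
clock: 31.78
eef_pos: [514.6, 38.4, 249.0]
tcp_rot: [-3.141, -0.007, -3.141]
contact_force: [-10.6, 0.1, -9.4]
opening: -0.001
```

Emit:
step_arm --deltas '[{"translation": [-0.05, 0, -0.1], "rot": [0, 0, 0]}, {"translation": [-0.1, 0, -0.1], "rot": [0, 0, 0]}, {"translation": [-0.1, 0, -0.1], "rot": [0, 0, 0]}]'

```text
clock: 32.15
eef_pos: [514.9, 38.4, 249.7]
tcp_rot: [-3.141, -0.008, -3.141]
contact_force: [-10.4, 0.1, -4.0]
opening: -0.002
```

Run:
```python
from h import *
s=readout.sense();print(pose()[0],pose()[1].as_euler("xyz"),s["contact_force"], pose()[0][0]+173*pose()[1].as_euler("xyz")[1])
```

```text
[514.93765199  38.42397504 249.72305224] [-3.1409498  -0.00834213 -3.14126389] [-10.36620905   0.11065916  -3.9956543 ] 513.4944640814252
```

Emit:
step_arm --deltas '[{"translation": [0.6, 0, 0], "rot": [0, 0, 0]}, {"translation": [1.0, 0, -1.5], "rot": [0, 0, 0]}, {"translation": [0, 0, -3.5], "rot": [0, 0, 0]}, {"translation": [-3.5, 0, -3.5], "rot": [0, 0, 0]}, {"translation": [-6.5, 0, -2.8], "rot": [0, 0, 0]}, {"translation": [-7, 0, -2.5], "rot": [0, 0, 0]}, {"translation": [-7, 0, -2.5], "rot": [0, 0, 0]}]'

```text
clock: 33.02
eef_pos: [587.5, 38.5, 276.7]
tcp_rot: [-3.141, 0.0, -3.141]
contact_force: [-0.4, -0.4, 0.3]
opening: -0.0
```

Run:
```python
from h import *
f=grab("wrist","w24"); print(pose()[0],readout.sense()["clock"])
import pickle; pickle.dump((f,pose()),open("w24.pkl","wb"))
crop(f,270,150,370,250,7,"c24")
```

```text
[587.1269932   38.45037721 276.66323659] 33.075
```

View pics/w24.png

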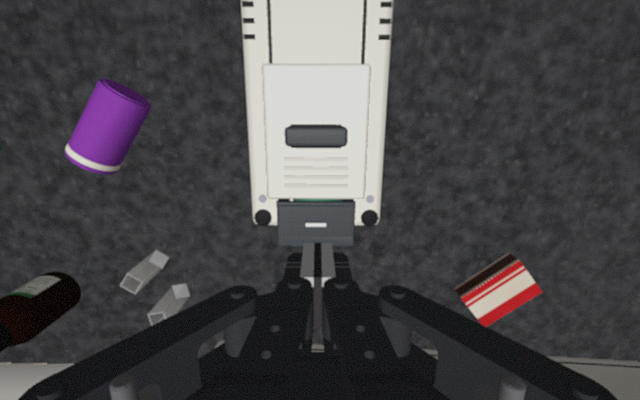

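View pics/c24.png

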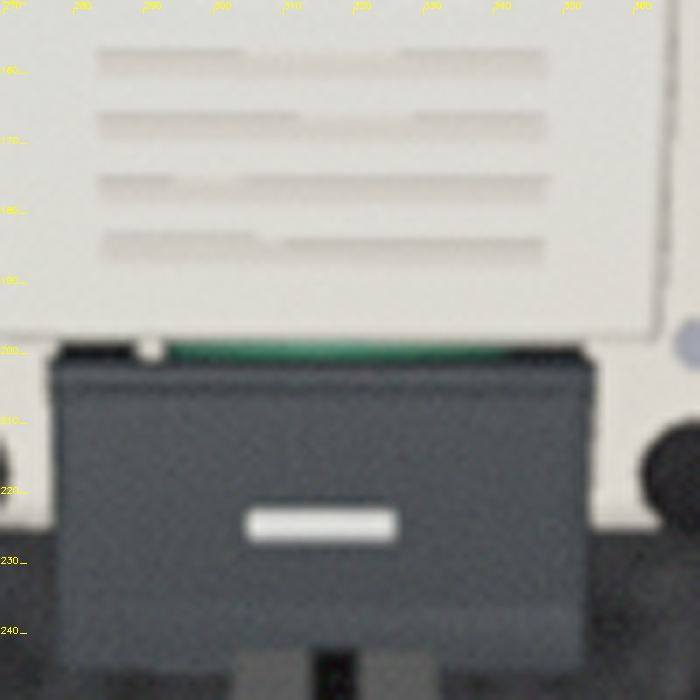

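Emit:
step_arm --deltas '[{"translation": [2.5, 0, 0.3], "rot": [0, 0, 0]}, {"translation": [3.4, 0, 1.5], "rot": [0, 0, 0]}, {"translation": [3.4, 0, 2.7], "rot": [0, 0, 0]}, {"translation": [3.5, 0, 2.75], "rot": [0, 0, 0]}, {"translation": [4.3, 0, 2.75], "rot": [0, 0, 0]}, {"translation": [5.8, 0, 2.75], "rot": [0, 0, 0]}, {"translation": [7.4, 0, 2.75], "rot": [0, 0, 0]}, {"translation": [9.0, 0, 2.75], "rot": [0, 0, 0]}]'

```text
clock: 34.08
eef_pos: [496.7, 38.5, 249.0]
tcp_rot: [-3.141, 0.001, -3.141]
contact_force: [2.8, 1.7, -1.4]
opening: 0.001
```

Emit:
step_arm --deltas '[{"translation": [1.5, 0, 0], "rot": [0, 0, 0]}, {"translation": [2.8, 0, 0], "rot": [0, 0, 0]}, {"translation": [3.7, 0, 0], "rot": [0, 0, 0]}, {"translation": [4.3, 0, 0], "rot": [0, 0, 0]}, {"translation": [4.6, 0, 0], "rot": [0, 0, 0]}]'

```text
clock: 34.7
eef_pos: [451.7, 38.3, 248.9]
tcp_rot: [-3.141, 0.0, -3.141]
contact_force: [1.5, 0.5, 0.7]
opening: -0.001
```

Run:
```python
from h import *
s=readout.sense();print(pose()[0],pose()[1].as_euler("xyz"),s["contact_force"], pose()[0][0]+173*pose()[1].as_euler("xyz")[1])
```

```text
[451.74866888  38.34464907 248.85643288] [-3.14108202e+00  4.61490825e-04 -3.14109767e+00] [1.52266287 0.46114035 0.70059735] 451.8285067902027
```

Emit:
step_arm --deltas '[{"translation": [0.2, 0, 0], "rot": [0, 0, 0]}, {"translation": [0.4, 0, 0], "rot": [0, 0, 0]}, {"translation": [0.4, 0, 0], "rot": [0, 0, 0]}]'

```text
clock: 35.08
eef_pos: [450.3, 38.4, 249.2]
tcp_rot: [-3.141, 0.007, -3.141]
contact_force: [11.4, 0.2, -8.4]
opening: 0.001
```

Run:
```python
from h import *
s=readout.sense();print(pose()[0],s["contact_force"], pose()[0][0]+173*pose()[1].as_euler("xyz")[1])
```

```text
[450.25587695  38.39170462 249.19895321] [11.39478741  0.21486122 -8.3995615 ] 451.43679367422277
```

Emit:
step_arm --deltas '[{"translation": [-0.4, 0, -1.0], "rot": [0, 0, 0]}, {"translation": [-0.4, 0, -3.2], "rot": [0, 0, 0]}, {"translation": [2.5, 0, -3.4], "rot": [0, 0, 0]}, {"translation": [4.0, 0, -3.0], "rot": [0, 0, 0]}, {"translation": [4.0, 0, -1.0], "rot": [0, 0, 0]}, {"translation": [4.0, 0, 0], "rot": [0, 0, 0]}, {"translation": [4.0, 0, 0.1], "rot": [0, 0, 0]}]'

```text
clock: 35.95
eef_pos: [407.7, 38.3, 247.0]
tcp_rot: [-3.141, -0.002, -3.141]
contact_force: [1.0, 0.2, -0.9]
opening: 0.005
```

Run:
```python
from h import *
s=readout.sense();print(pose()[0],pose()[1].as_euler("xyz"),s["contact_force"])
```

```text
[407.66252032  38.34230273 246.9725454 ] [-3.14094886e+00 -1.86664651e-03 -3.14107078e+00] [ 1.03334456  0.17437652 -0.90097395]
```

Emit:
step_arm --deltas '[{"translation": [-1.2, 0, 0], "rot": [0, 0, 0]}, {"translation": [-2.2, 0, 0], "rot": [0, 0, 0]}, {"translation": [-3.4, 0, 0], "rot": [0, 0, 0]}, {"translation": [-4.7, 0, 0], "rot": [0, 0, 0]}, {"translation": [-6.0, 0, 0], "rot": [0, 0, 0]}, {"translation": [-7.3, 0, 0], "rot": [0, 0, 0]}, {"translation": [-8.6, 0, 0], "rot": [0, 0, 0]}, {"translation": [-9.6, 0, 0], "rot": [0, 0, 0]}]'

```text
clock: 36.95
eef_pos: [504.8, 38.4, 247.8]
tcp_rot: [-3.141, 0.0, -3.141]
contact_force: [-2.5, -1.2, 1.4]
opening: -0.003
```

Emit:
step_arm --deltas '[{"translation": [-0.5, 0, 0], "rot": [0, 0, 0]}, {"translation": [-0.9, 0, 0], "rot": [0, 0, 0]}, {"translation": [-1.15, 0, -0.1], "rot": [0, 0, 0]}, {"translation": [-1.3, 0, -0.2], "rot": [0, 0, 0]}, {"translation": [-1.3, 0, -0.2], "rot": [0, 0, 0]}]'

```text
clock: 37.58
eef_pos: [514.6, 38.4, 248.4]
tcp_rot: [-3.141, -0.007, -3.141]
contact_force: [-7.4, -0.3, -4.5]
opening: 0.004
```

Run:
```python
from h import *
s=readout.sense();print(pose()[0],s["contact_force"], pose()[0][0]+173*pose()[1].as_euler("xyz")[1])
```

```text
[514.55196943  38.43619492 248.37961017] [-7.37855769 -0.27774552 -4.51375887] 513.4092420360776
```

Stalled at the same stop. Back off clear and look.

Emit:
step_arm --deltas '[{"translation": [0.7, 0, 0], "rot": [0, 0, 0]}, {"translation": [1.2, 0, -1.5], "rot": [0, 0, 0]}, {"translation": [0.5, 0, -4.5], "rot": [0, 0, 0]}, {"translation": [-3, 0, -7], "rot": [0, 0, 0]}, {"translation": [-6, 0, -8], "rot": [0, 0, 0]}, {"translation": [-6.3, 0, -8], "rot": [0, 0, 0]}, {"translation": [-6.3, 0, -8], "rot": [0, 0, 0]}]'

```text
clock: 38.45
eef_pos: [579.2, 38.5, 330.0]
tcp_rot: [-3.141, -0.0, -3.141]
contact_force: [0.1, -0.2, -0.6]
opening: 0.001
```

Run:
```python
from h import *
f=grab("wrist","w25"); print(pose()[0],readout.sense()["clock"],readout.sense()["contact_force"])
for px in [(316,98),(316,200)]: pass
h=grab("top"); crop(h,280,150,480,260,4,"t25")
```

```text
[578.82844193  38.47351335 329.64972255] 38.5 [-0.00211445 -0.57906001  0.10628386]
```

View pics/w25.png

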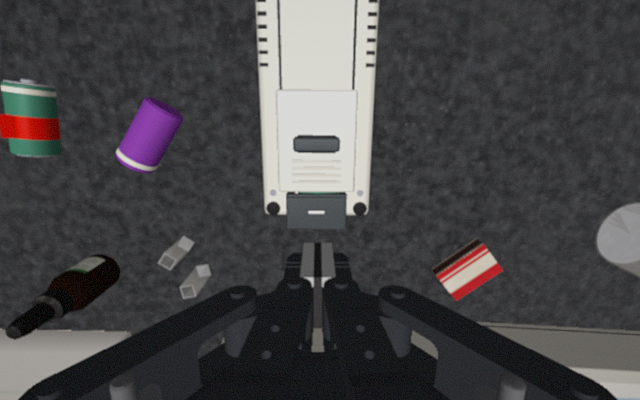

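View pics/t25.png

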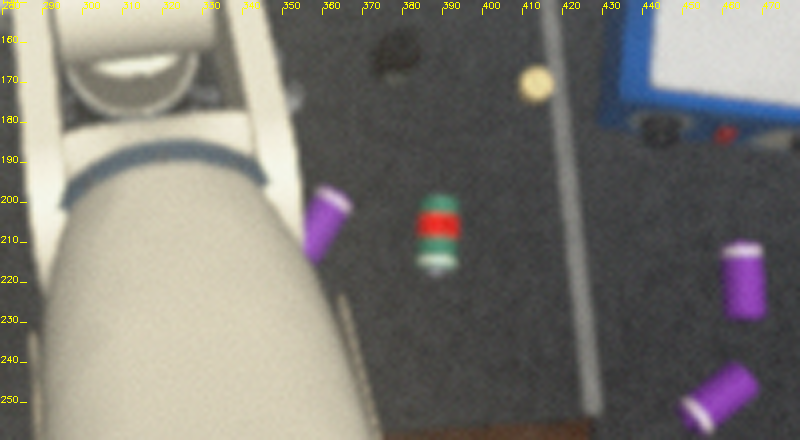

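The cover is at its shut stop, with its far edge at row ≈192 next to the hood at row ≈195. The old red-taped cell and the purple look-alikes are where they were. The robot touches nothing.

```bash
python3 -c "
from rig import ticket
print(ticket.sign_off())"
```

```text
the job is handed in; nothing more can be done
None
```

The fresh cell is seated in the bay and the cover is pushed against its shut stop. I handed the job in at 38.5 s with the robot clear of everything.

**Loading:** I gripped the fresh cell a little toward its button end. It went in tilted 20°, flat end under the hood. I pushed the spring plate back about 8 mm (about 12 N, against 14 N nearly solid) and tipped the button end down past the end wall. I then levelled the cell and eased it forward onto the end contact before letting go.

**Cell seating:** A light press of about 3 N near each end found the top of the cell at about 62.6 mm both times. It should be 63 mm, so the cell is level and on the floor.

**Cover:** By camera, the cover seemed to have travelled only about 89 mm of the 93.5 mm, and a gap of about 2 mm to the hood still shows. To settle this I:
- slid it half open to press-check the rear of the cell;
- slid it to its open stop, which lay about 5 mm beyond where it started, and then shut again;
- compared the two stops, which are about 94 mm apart by the arm's own readings. That figure assumes an 11 mm finger half-width.

Each closing push, at 7–19 N against the normal 2 N, stopped at the same place within about 0.3 mm. I therefore take it as fully shut. The gap and the camera figure are the only checks that disagreed.

**Other things:** The old red-taped cell and the purple look-alikes are unmoved in the last pictures. I did not check every other item one by one, but the arm did not touch any of them.

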